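# Roll the rolling pin into its vee stand and clamp it

## Robot

A 6-joint arm with a two-finger parallel gripper is mounted at the origin on the work surface. World frame = base frame: x ahead of the robot, y to its left, z up, the work surface at z = 0. Lengths are in mm, angles in degrees, forces in N, time in s.
With the tool pointing down it reaches from about 350 to 850 mm from the base axis. Payload 8.1 kg.
Tool frame: the origin (TCP) lies between the finger pads; the fingertips stand 22 mm ahead of it and the grasp point (between the pads) lies 3 mm ahead of it; z points along the fingers, y is the direction in which the jaws open and shut (so a half turn about z gives the same grasp; the last joint's range is limited). The gripper opens to 85 mm and grips with 20 to 120 N. Pads are 22 mm wide; open, the fingers measure 114 mm over their backs; the gripper's body (76 mm by 85 mm) begins 54 mm behind the grasp point. The pads swing forward as they close: fully open they stand 13 mm farther back than shut.
Start: joints at [60.195, 7.471, 85.268, -0, 87.261, -4.893], TCP at [252.717, 544.187, 253.292] pointing down, gripper open.
Joint ranges: [-169.43, 169.43], [-51.17, 129.36], [1.28, 143.12], [-76.62, 256.62], [0, 156.53], [-152.29, 152.29]. Speed limits (degrees/s): [136.94, 136.94, 159.86, 180, 180, 180].

## Interface

Orientations are given as [roll, pitch, yaw] about the fixed x, y, z axes, in that order (R = Rz(yaw) Ry(pitch) Rx(roll)).
In Python, from bench import r gives the robot as it stands.
- The arm moves only by the tool drive_tool, never from a script. Its argument "moves" is a list of rows, each a list of 2 entries, a list of its own where there are three numbers: the shift along the world's x, y, z in mm, then the turn about the world's z in degrees. A call has exactly 8 rows; each row is the pose to reach, as a shift and turn from the pose commanded when the call began; what a row does not reach only later rows make up. A row lasts 1/12 s, in which the tool goes at most 41.7 mm and 7.16 degrees, less where a joint would pass 70% of its speed; a pose out of reach is approached as far as the arm can. A call with a gripper value outside its range is refused whole. "fingers" is the finger opening in mm, from 0 to 85.4, set as the call begins (left out, the last holds). The fingers move at their own pace and stop on an object; "squeeze" is the grip in N (left out, the last holds). Time passes only in rows, so rows that repeat a pose let the fingers close, or fill a call up. It gives the time, the measured TCP pose, the force and the opening at its end, in the units of the state.
- r.sense(): the state, without advancing time (a new reading comes with each control period).
- r.snapshot(name): name is "side" or "top"; returns a dict with "pixels" (384x512x3 uint8, red, green, blue), "camera_matrix" (3x3 intrinsics, pixels), "xyz" and "orientation" of the camera in the world. Camera axes: x right, y down, z forward; pixel columns grow to the right and rows downward; lengths in mm; the calibration is good to about 2 mm. A picture is of the moment at which its call begins. There is no depth.
- r.hand_in(): hands the job in, once; it reports no verdict.
The state is a dict: "time": time; "joint_pos": joint angles; "qd": joint speeds; "joint_efforts": joint torques, N m; "tool_pos": TCP position; "tcp_rot": TCP orientation; "ft_force": force on the tool from outside, world axes, zero at the start; "wrist_torque": the same for the moment, N m; "finger_gap": finger opening in mm.
Only numpy, scipy, OpenCV 4.12 (cv2) and the standard library are available. Lean on these libraries where they do the work, as an engineer would, in place of code of your own. Each camera call takes 0.05 s, during which the arm holds its last target.

## Task

Without lifting it, gently roll the rolling pin up the ramp of its wooden stand and over the edge into the vee, and take your hand off so that it settles centred by itself. Then swing the stand's hinged clamp arm down onto the pin by its crossbar until the sprung foot presses on it with about 9 newtons, and let go of the clamp so that it stays like that. Leave the onions, jars, glasses and other kitchen things where they are.

Things in the scene. Friction and masses are not known exactly. Their poses are not given: they have to be found in the camera images.
- pin: Loose wooden rolling pin, 0.28-0.46 kg: barrel 50 mm thick, 200 long; a handle 25 mm thick, 55 long, at each end (330 overall). Origin mid-barrel on the axis; y along the axis, x and z turn as it rolls. Must roll on the ramp (turn 0.5 rad or more), not be dragged. Keep finger force on it under 20 N, its speed under 0.6 m/s, and do not raise it more than 10 mm off the stand.
- stand: Fixed wooden stand, 280 mm (x) by 180 mm (y). Origin on the table under the vee's bottom line, midway along it. x points from ramp to vee to clamp post (within 0.35 rad of straight away from the robot), y along the vee, z up. Aluminium clamp fork at x 70 to 100 mm, y -21 to 21, 150 high. All x and z below are in this frame.
- ramp_foot (a point): Low end of the ramp surface, x -130 mm, z 35 mm. A lip stands there (x -135 to -125, top z 43). The ramp rises at 7 degrees towards +x. The pin starts against the lip, parallel to the vee, axis at x -109, z 62 mm, its middle up to 20 mm off the stand's middle along y; let go on the ramp, it rolls back.
- ramp_top (a point): Top edge of the ramp, x -22 mm, z 48 mm; over it the pin's axis is at z 73; once past x -20 the pin rolls into the vee by itself. An upright finger at its back may stick so that it jams or slides instead of turning; fingers leaning 20 degrees, tips forward, touch below mid-height and let it turn. Two fingers spread along the pin keep it straight.
- vee (a point): Where the pin's axis lies when seated: x 0, z 64 mm, midway along the vee (pin's top at z 89); axes as the stand's. The vee's flanks slope 30 degrees; its bottom line is at z 35, the far flank ends at x 45, z 61.
- clamp_arm: Hinged clamp arm. Origin on its hinge, x 85 mm, z 135 mm in the stand's frame; the arm runs along its own -x, z out of its back, y the hinge line (along the stand's y). Level = foot down over the vee; lifted it turns up and away, starting 1.1 to 1.6 rad above level; stops at -0.2 and 1.65. The hinge is stiff (1.5 N m, about 10 N at the crossbar): the arm stays where it is left.
- clamp_bar (a point): Middle of the steel crossbar at the arm's end, 150 mm from the hinge: 14 mm thick, 110 mm long, parallel to the stand's y. The arm (20 mm wide, 12 thick) joins it at the middle, so grip it about 34 mm to one side, fingers closing across it.
- foot_boss (a point): Fixed point on the arm's underside boss, 85 mm from the hinge, 10 mm under the arm's line. Below it a rubber foot (30 x 34 mm) on a spring, its face about 46 mm below the arm's line; but its screw was left up to 6 mm higher or lower, not reported, so where it meets the seated pin (arm 0.09 rad above to 0.09 below level) must be felt.
- foot_spring (a point): Arm's line above the foot, 85 mm from the hinge. Foot spring: 2 N preload, then 4 N per mm, 9 mm travel. Each N of the foot on the pin adds 0.57 N at the crossbar on top of hinge friction; after touch each mm of crossbar travel adds about 1.3 N there, 2.3 N at the foot. Leave the foot pressing with about 9 N (4 to 14 is right); 20 N dents the pin.
- onion_a: Brown onion beside the ramp, left of the stand, 66 mm wide; bystander, origin under its middle.
- onion_b: Brown onion behind the pin's place, left of the clamp post, 60 mm wide; bystander, origin under its middle.
- spice_jar: Small jar, 44 mm wide and 85 mm high, right of the clamp post; bystander, origin under its middle.
- tumbler: Drinking glass, 68 mm wide and 90 mm high, right of the stand; bystander, origin under its middle.
- mug: Large glass mug, 84 mm wide and 120 mm high, left of the stand; bystander, origin under its middle.
- spoon: Wooden spoon, 240 mm long, lying at the front left; bystander, origin at mid-length.
- butter_box: Paper-wrapped block, 100 x 65 x 35 mm, at the far right; bystander, origin under its middle.

How it is judged:
By the outcome, as a careful person would: the job done as asked, in the order asked, and still so for the second after the job is handed in, with the robot touching nothing.
It also fails if it takes over 69 s, if anything falls off the work surface, if the arm or the gripper's body presses on something with over 40 N, if the wrist force passes 120 N, or if a joint passes its speed limit or range.

## Working session

There is one attempt and no reset: what is moved stays moved. The work goes in short steps, Python scripts to look and compute and a tool call to move; the robot and the scene stay as the last step left them, time stands still between calls to the robot, and variables do not carry over. Pictures are saved under pics/ and viewed, and the job is handed in when it is done.

Besides the shell and the picture viewer there is one more tool, called after "Request:" as name(argument=value, ...), one argument or row to a line, values as JSON. drive_tool: Moves the arm, as the interface text tells. Its arguments: {"type":"object","properties":{"moves":{"type":"array","items":{"type":"array"}},"fingers":{"type":"number"},"squeeze":{"type":"number"}},"required":["moves"]}

```bash
ls; mkdir -p pics
python3 - <<'E'
from bench import r
import cv2,numpy as np
s=r.sense()
for k,v in s.items(): print(k,np.round(v,3))
for n in("side","top"):
    d=r.snapshot(n)
    cv2.imwrite(f"pics/{n}0.png",d["pixels"][:,:,::-1])
    print(n,np.round(d["camera_matrix"],1).tolist(),d["xyz"],d["orientation"])
E
```

```text
pics
time 0.0
joint_pos [ 6.0196e+01  7.5150e+00  8.5331e+01  1.0000e-03  8.7260e+01 -4.8930e+00]
qd [-0.066  0.016  0.051  0.04   0.014 -0.024]
joint_efforts [-2.0000e-03 -5.6942e+01 -5.0055e+01 -0.0000e+00  1.5000e-02 -0.0000e+00]
tool_pos [252.448 543.741 252.222]
tcp_rot [-1.79894e+02 -1.00000e-02  1.55089e+02]
ft_force [0.297 0.768 1.048]
wrist_torque [-0.05  -0.05   0.009]
finger_gap 85.604
side [[477.1, 0.0, 250.2], [0.0, 477.1, 178.6], [0.0, 0.0, 1.0]] [-298.02414895  759.91631593 1395.02421882] [-138.35160173    1.13063099 -134.66708131]
top [[370.1, 0.0, 250.7], [0.0, 370.1, 197.9], [0.0, 0.0, 1.0]] [ 392.47435085  -12.67392511 1127.67015154] [-173.25110281    0.40582754  -91.27742863]
```

View pics/side0.png

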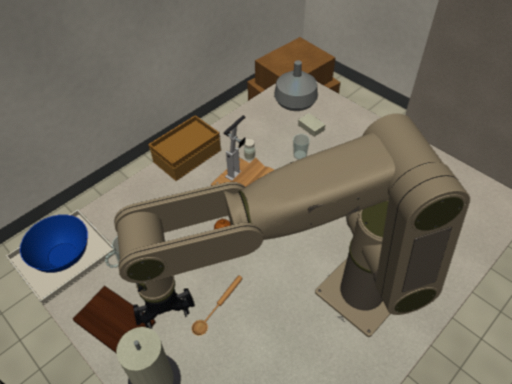

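View pics/top0.png

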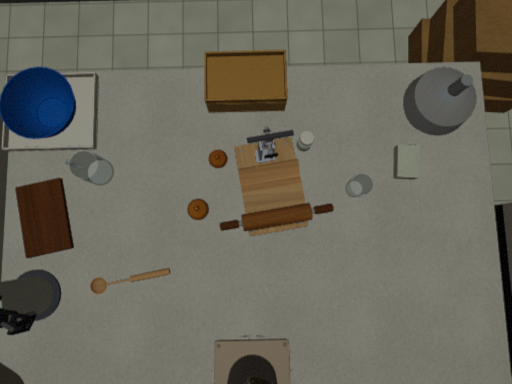

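The top view shows the pin at about (278,218), the stand yawed slightly, and the clamp raised with its bar at about (270,136). The drive only shifts and yaws, so the fingers stay upright. I'll use a push that also rises, so that finger friction helps the pin roll. First I'll measure.

```bash
cat > h.py <<'E'
import numpy as np,cv2
from scipy.spatial.transform import Rotation as Ro
def cam(d):
    return np.array(d["camera_matrix"]),np.array(d["xyz"]),Ro.from_euler('xyz',d["orientation"],degrees=True).as_matrix()
def ray(d,u,v):
    K,t,R=cam(d); return t,R@np.linalg.inv(K)@np.array([u,v,1.])
def onz(d,u,v,z):
    t,w=ray(d,u,v); return t+w*(z-t[2])/w[2]
def proj(d,p):
    K,t,R=cam(d); q=K@(R.T@(np.array(p)-t)); return q[:2]/q[2]
def crop(d,u0,u1,v0,v1,s,name):
    im=d["pixels"][v0:v1,u0:u1,::-1]; cv2.imwrite(name,cv2.resize(im,None,fx=s,fy=s,interpolation=cv2.INTER_CUBIC))
E
python3 - <<'E'
from h import *; from bench import r
d=r.snapshot("top"); crop(d,180,350,120,245,4.6,"pics/t1.png")
print(d["pixels"][218,278],d["pixels"][185,270],onz(d,278,218,62))
d=r.snapshot("side"); crop(d,190,300,95,195,5.5,"pics/s1.png")
E
```

```text
[87 53 24] [116  84  51] [458.612581   -85.35071652  62.        ]
```

View pics/t1.png

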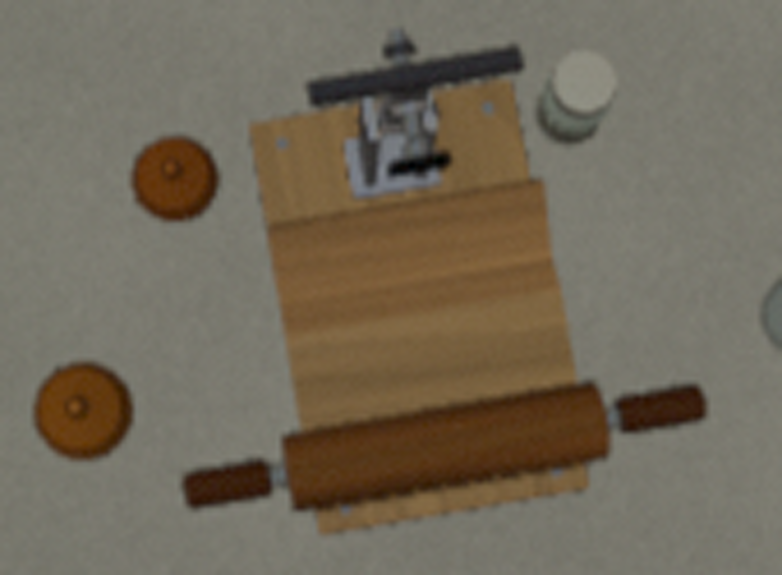

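View pics/s1.png

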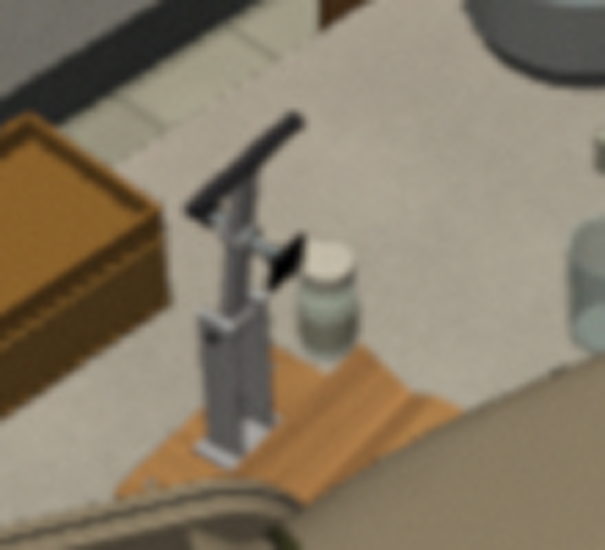

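Run:
```python
from h import *; from bench import r
dt=r.snapshot("top"); ds=r.snapshot("side")
def tri(a,b):
    (p,u),(q,w)=ray(dt,*a),ray(ds,*b); u=u/np.linalg.norm(u);w=w/np.linalg.norm(w)
    A=np.array([u,-w]).T; s=np.linalg.lstsq(A,q-p,rcond=None)[0]; a=p+s[0]*u;b=q+s[1]*w
    return (a+b)/2,np.linalg.norm(a-b)
T=lambda u,v:(180+u/4.6-.5,120+v/4.6-.5)
S=lambda u,v:(190+u/5.5-.5,95+v/5.5-.5)
L=tri(T(310,93),S(195,210));R_=tri(T(520,60),S(295,122));print("bar",L,R_,np.linalg.norm(L[0]-R_[0]))
a=onz(dt,*T(185,490),62);b=onz(dt,*T(704,404),62);print("pin tips",a,b,np.linalg.norm(a-b),(a+b)/2,np.degrees(np.arctan2(-(a-b)[0],(a-b)[1])))
# dark-brown mask
im=dt["pixels"].astype(int); hsv=cv2.cvtColor(dt["pixels"],cv2.COLOR_RGB2HSV)
m=((hsv[...,1]>120)&(hsv[...,2]<115)&(hsv[...,0]<20)).astype(np.uint8); m[:,:210]=0;m[:,345:]=0;m[:190]=0;m[240:]=0
n,lab,st,c=cv2.connectedComponentsWithStats(m); print(st[1:][st[1:,4]>30],c[1:][st[1:,4]>30])
ys,xs=np.nonzero(m); P=np.array([onz(dt,x,y,62)[:2] for x,y in zip(xs,ys)]); mu=P.mean(0); e=np.linalg.svd(P-mu,full_matrices=False)[2]; print(mu,e[0],np.ptp((P-mu)@e[0]),np.ptp((P-mu)@e[1]))
# stand corners
for nm,p,z in [("front L",(322,530),35),("front R",(588,487),35),("back ridge L",(270,225),61),("back ridge R",(545,180),61),("far L",(250,122),40),("far R",(515,80),40)]:
    print(nm,onz(dt,*T(*p),z))
```

```text
bar (array([628.12744056,  -3.45320281, 288.21062826]), np.float64(0.7875150048916898)) (array([ 646.21375522, -109.68106115,  281.98344601]), np.float64(3.3025778434284128)) 107.93632596765524
pin tips [439.35310347  82.83295418  62.        ] [ 485.84647273 -243.62370782   62.        ] 329.75079310320905 [462.5997881  -80.39537682  62.        ] 8.105454101181575
[[ 245  194   59   13  190]
 [ 242  203   70   29 1314]
 [ 315  204   18    9  116]
 [ 220  221   19    9  119]] [[271.87894737 200.68421053]
 [276.67656012 216.84550989]
 [323.44827586 208.3362069 ]
 [229.05042017 224.88235294]]
[467.34118236 -79.87731351] [ 0.13978814 -0.99018144] 327.67614623951397 131.76897100377857
front L [413.06073689  -1.98168805  35.        ]
front R [ 436.62664821 -172.79354467   35.        ]
back ridge L [606.66896579  26.64722095  61.        ]
back ridge R [ 631.70467625 -149.44552521   61.        ]
far L [679.71087127  39.25383882  40.        ]
far R [ 703.70672662 -134.98570606   40.        ]
```

Measurements:
- **Pin:** length 330 mm (matches), centre (463,-80), yaw 8.1°.
- **Vee:** around (571.5,-66.5).
- **Clamp:** about 1.44 rad above level.

Next I'll move behind the pin with the jaws spread along it.

Request:
drive_tool(
  moves=[
    [[10,-35,0],4],
    [[20,-72,0],8],
    [[30,-110,0],13],
    [[40,-148,0],18],
    [[48,-186,0],23],
    [[56,-224,0],28],
    [[63,-262,0],33],
    [[70,-290,0],33],
  ],
  fingers=85,
)

```text
time: 0.97
tool_pos: [322.6, 251.8, 253.3]
tcp_rot: [-180.0, 0.0, -171.6]
ft_force: [0.6, -0.8, -0.3]
finger_gap: 85.1
```

Request:
drive_tool(
  moves=[
    [[10,-40,0],0],
    [[20,-80,0],0],
    [[30,-120,0],0],
    [[40,-160,0],0],
    [[50,-200,0],0],
    [[60,-240,0],0],
    [[70,-280,0],0],
    [[80,-315,0],0],
  ],
)

```text
time: 1.63
tool_pos: [402.7, -63.4, 253.7]
tcp_rot: [-180.0, 0.1, -172.0]
ft_force: [0.8, 0.7, -0.8]
finger_gap: 84.6
```

Request:
drive_tool(
  moves=[
    [[2,-15,-20],0],
    [[3,-29,-40],0],
    [[3,-29,-65],0],
    [[3,-29,-90],0],
    [[3,-29,-115],0],
    [[3,-29,-140],0],
    [[3,-29,-155],0],
    [[3,-29,-160],0],
  ],
)

```text
time: 2.3
tool_pos: [403.7, -89.1, 90.4]
tcp_rot: [179.9, -0.2, -171.9]
ft_force: [-0.8, -0.5, -1.2]
finger_gap: 85.0
```

Run:
```python
from h import *; from bench import r
d=r.snapshot("top"); crop(d,180,350,120,265,4.1,"pics/t2.png")
e=r.snapshot("side"); crop(e,170,330,95,255,3.7,"pics/s2.png")
s=r.sense(); print(s["tool_pos"],s["tcp_rot"],s["joint_pos"])
```

```text
[404.9292049  -89.53348357  92.51399097] [ 1.79942098e+02 -1.11884317e-01 -1.71910873e+02] [-1.95593150e+01 -1.40752673e+01  1.23347941e+02 -6.65707497e-04
  7.08533044e+01 -1.17648166e+02]
```

View pics/t2.png

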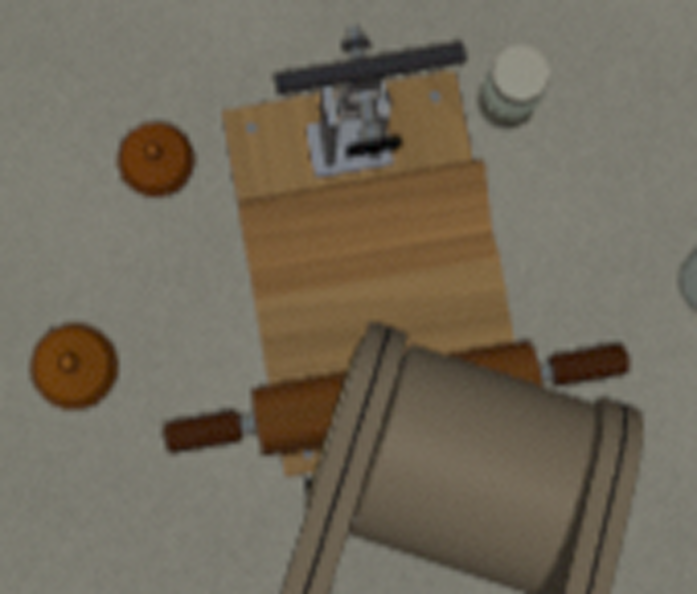

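View pics/s2.png

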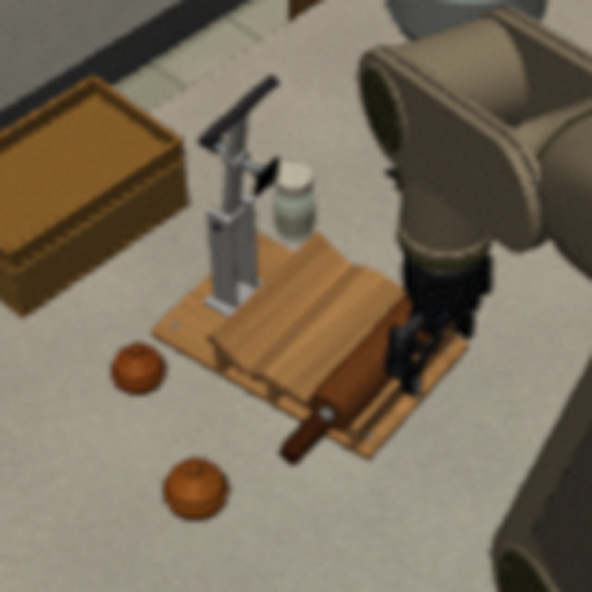

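Run:
```python
from h import *; from bench import r
d=r.snapshot("top");e=r.snapshot("side")
print([onz(d,272.7,199,z)[:2].round() for z in (200,300,400)])
for s in(42.5,50,57):
  for z in (60,70,80,90):
    p=np.array([404.5,-89.5,z])+s*np.array([-.141,.99,0]); print(s,z,((proj(e,p)-[170,95]+.5)*3.7).round())
# check geometry prediction
V=np.array([571.5,-66.5,0]);X=np.array([.990,.141,0]);Y=np.array([-.141,.99,0]);Z=np.array([0,0,1])
st=lambda x,y,z:V+x*X+y*Y+z*Z
for q in [(-109,165,62),(-22,90,48),(45,90,61),(45,-90,61),(70,21,150),(0,90,35)]:
  print(q,"side",((proj(e,st(*q))-[170,95]+.5)*3.7).round(),"top",((proj(d,st(*q))-[180,120]+.5)*4.1).round())
```

```text
[array([498., -64.]), array([487., -59.]), array([475., -53.])]
42.5 60 [414. 406.]
42.5 70 [414. 400.]
42.5 80 [414. 393.]
42.5 90 [414. 387.]
50 60 [409. 411.]
50 70 [409. 405.]
50 80 [410. 398.]
50 90 [410. 392.]
57 60 [405. 416.]
57 70 [405. 409.]
57 80 [405. 403.]
57 90 [406. 396.]
(-109, 165, 62) side [288. 457.] top [167. 435.]
(-22, 90, 48) side [264. 375.] top [253. 299.]
(45, 90, 61) side [211. 336.] top [238. 205.]
(45, -90, 61) side [319. 232.] top [486. 165.]
(70, 21, 150) side [231. 223.] top [329. 125.]
(0, 90, 35) side [248. 373.] top [249. 272.]
```

Run:
```python
from h import *; from bench import r
e=r.snapshot("side"); crop(e,230,310,160,220,9.5,"pics/s3.png")
```

```text
(no output)
```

View pics/s3.png

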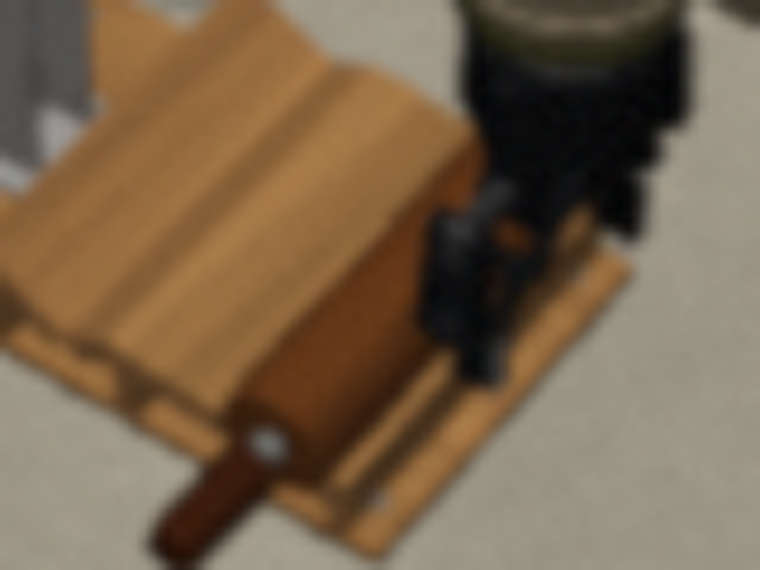

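Request:
drive_tool(
  moves=[
    [[0,0,0],0],
    [[0,0,-5],0],
    [[0,0,-10],0],
    [[0,0,-15],0],
    [[0,0,-20],0],
    [[0,0,-25],0],
    [[0,0,-28],0],
    [[0,0,-28],0],
  ],
  fingers=60,
)

```text
time: 3.22
tool_pos: [404.9, -89.5, 64.2]
tcp_rot: [179.9, -0.1, -171.9]
ft_force: [0.0, -0.5, 0.4]
finger_gap: 59.8
```

Run:
```python
from h import *; from bench import r
s=r.sense(); print(s["tool_pos"],s["ft_force"],s["finger_gap"])
e=r.snapshot("side"); crop(e,230,310,160,220,9.5,"pics/s4.png")
T=s["tool_pos"]
for w in(30,37,44):
  for z in (35,45,55):
    p=np.array([T[0],T[1],z])+w*np.array([-.141,.99,0]); print(w,z,((proj(e,p)-[230,160]+.5)*9.5).round())
```

```text
[404.93742359 -89.53123953  64.15670051] [ 0.02253644 -0.4826594   0.40686656] 59.84960213896746
30 35 [508. 445.]
30 45 [509. 429.]
30 55 [510. 412.]
37 35 [497. 457.]
37 45 [498. 441.]
37 55 [499. 424.]
44 35 [487. 469.]
44 45 [488. 452.]
44 55 [488. 436.]
```

View pics/s4.png

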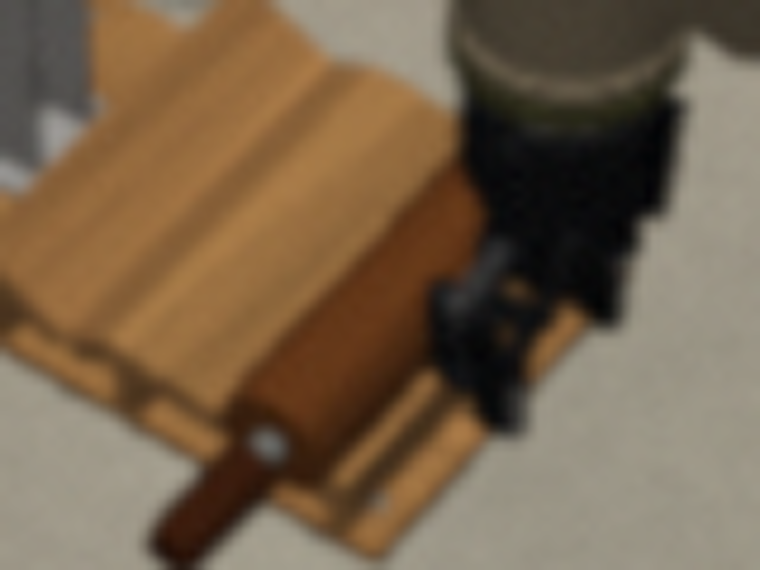

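Request:
drive_tool(
  moves=[
    [[4,0.6,1],0],
    [[8,1.1,1],0],
    [[12,1.7,1],0],
    [[15,2.1,1],0],
    [[17,2.4,1],0],
    [[18,2.6,1],0],
    [[19,2.7,1],0],
    [[19,2.7,1],0],
  ],
)

```text
time: 3.93
tool_pos: [424.8, -87.1, 66.3]
tcp_rot: [180.0, -0.0, -171.9]
ft_force: [0.6, 0.1, 0.4]
finger_gap: 60.1
```

Run:
```python
from h import *; from bench import r
s=r.sense(); print(s["tool_pos"],s["ft_force"],s["wrist_torque"])
e=r.snapshot("side"); crop(e,230,310,160,220,9.5,"pics/s5.png")
```

```text
[424.83225508 -87.0604366   66.2702529 ] [0.57934275 0.14060722 0.35556871] [ 0.01590965 -0.02303184  0.02671238]
```

View pics/s5.png

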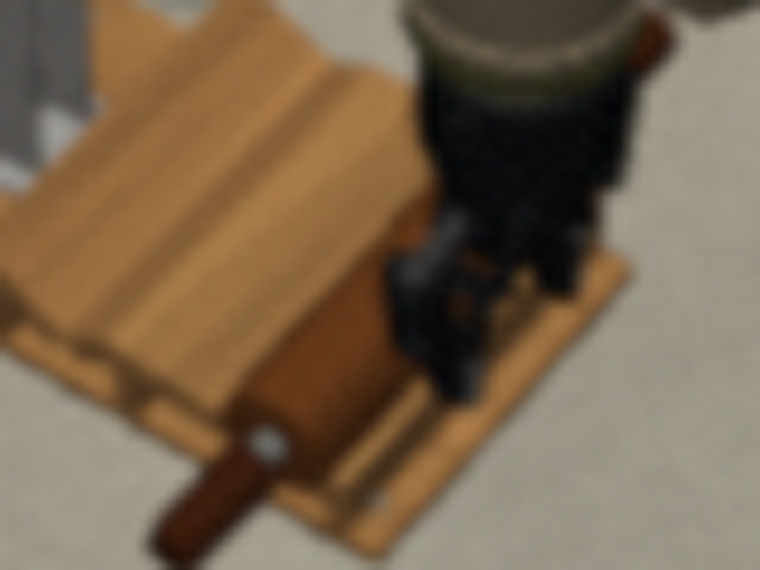

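Request:
drive_tool(
  moves=[
    [[2,0.3,0],0],
    [[4,0.6,0],0],
    [[6,0.9,2],0],
    [[8,1.1,4],0],
    [[10,1.4,6],0],
    [[13,1.8,9],0],
    [[16,2.3,12],0],
    [[19,2.7,15],0],
  ],
)

```text
time: 4.65
tool_pos: [442.8, -84.3, 81.4]
tcp_rot: [180.0, -0.2, -171.9]
ft_force: [-8.4, 0.9, 8.2]
finger_gap: 59.8
```

Run:
```python
from h import *; from bench import r
s=r.sense(); print(s["tool_pos"],s["ft_force"],s["wrist_torque"])
e=r.snapshot("side"); crop(e,230,310,160,220,9.5,"pics/s6.png")
```

```text
[442.76505362 -84.25421858  81.43532002] [-8.42581562  0.86941914  8.2382977 ] [0.30361988 1.37838869 0.24756483]
```

View pics/s6.png

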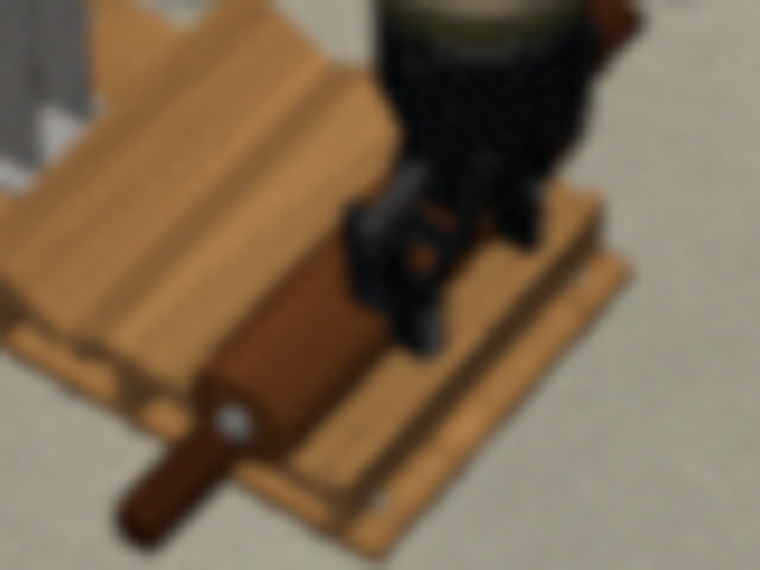

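The tool reads −8.4 N in x and +8.2 N in z, so the pin is pinched along the 45° chord between finger and ramp, with high friction. That's borderline jamming. I'll back out slowly along the same path so the pin rolls back onto the lip. Then I'll look at pushing on the thin handle, where finger friction has only half the lever arm.

Request:
drive_tool(
  moves=[
    [[-3,-0.4,-2],0],
    [[-6,-0.9,-5],0],
    [[-9,-1.3,-8],0],
    [[-12,-1.7,-10],0],
    [[-15,-2.1,-12],0],
    [[-18,-2.6,-13],0],
    [[-21,-3,-13],0],
    [[-25,-3.6,-13],0],
  ],
)

```text
time: 5.37
tool_pos: [418.5, -88.1, 68.3]
tcp_rot: [-180.0, 0.0, -171.9]
ft_force: [-0.4, -0.1, 0.5]
finger_gap: 59.8
```

Run:
```python
from h import *; from bench import r
s=r.sense(); print(s["tool_pos"],s["ft_force"])
d=r.snapshot("top");e=r.snapshot("side"); crop(e,180,340,120,240,5,"pics/s7.png"); crop(d,180,400,120,265,3.6,"pics/t7.png")
V=np.array([571.5,-66.5,0]);X=np.array([.990,.141,0]);Y=np.array([-.141,.99,0])
for n,(u,v),z in [("onA",(198,209),30),("onB",(218,158.5),30),("jar",(306.5,137),85),("tumbler top",(354,189),90),("tumbler base?",(363,184),0)]:
    p=onz(d,u,v,z); q=p-V; print(n,p.round(),"stand",round(q@X),round(q@Y))
```

```text
[418.51106798 -88.07869408  68.30803332] [-0.35786329 -0.08853977  0.48797258]
onA [493. 150.  30.] stand -47 225
onB [645.  88.  30.] stand 94 143
jar [ 689. -173.   85.] stand 102 -122
tumbler top [ 534. -301.   90.] stand -70 -226
tumbler base? [ 561. -354.    0.] stand -51 -283
```

View pics/s7.png

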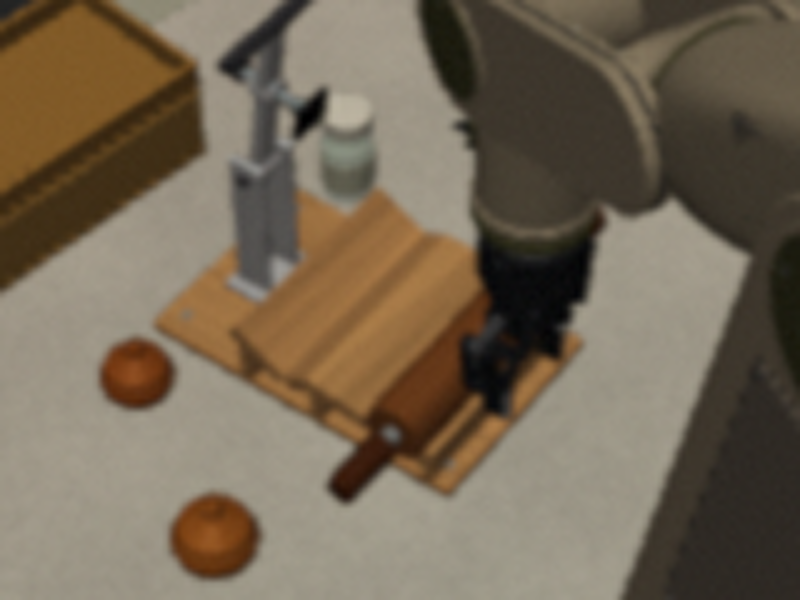

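View pics/t7.png

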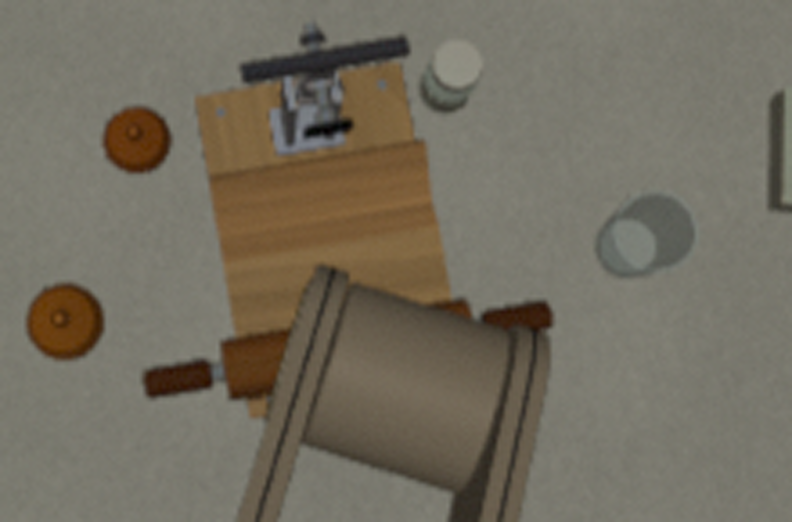

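The pin is back at the lip. On the right handle the tumbler's edge is at stand y≈−218, so there is room for closed fingers at y≈−123. The force and yaw moment there are small, and a pure-roll match needs a rise of about 0.62 per mm forward. Moving there now.

Request:
drive_tool(
  moves=[
    [[-10,-1,10],0],
    [[-12,-2,22],0],
    [[-8,-30,22],0],
    [[-3,-60,22],0],
    [[1,-90,22],0],
    [[4,-113,22],0],
    [[6,-123,15],0],
    [[6,-123,0],0],
  ],
  fingers=0,
  squeeze=20,
)

```text
time: 6.13
tool_pos: [426.9, -214.7, 70.7]
tcp_rot: [-179.8, 0.2, -172.0]
ft_force: [0.2, -0.4, 1.0]
finger_gap: -0.2
```

Request:
drive_tool(
  moves=[
    [[0,0,-6],0],
    [[0,0,-12],0],
    [[0,0,-18],0],
    [[2,0.3,-20],0],
    [[5,0.7,-20],0],
    [[8,1.1,-20],0],
    [[10,1.4,-20],0],
    [[10,1.4,-20],0],
  ],
)

```text
time: 6.8
tool_pos: [435.7, -209.7, 49.0]
tcp_rot: [-180.0, 0.1, -171.9]
ft_force: [-0.5, 0.2, -0.6]
finger_gap: 0.1
```

Run:
```python
from h import *; from bench import r
s=r.sense(); print(s["tool_pos"],s["ft_force"],s["finger_gap"])
d=r.snapshot("top");e=r.snapshot("side"); crop(e,200,340,120,225,5.7,"pics/s8.png"); crop(d,180,400,120,265,3.6,"pics/t8.png")
```

```text
[ 435.69579364 -209.68455139   48.97013532] [-0.47813837  0.16878239 -0.57509657] 0.09297584260613881
```

View pics/s8.png

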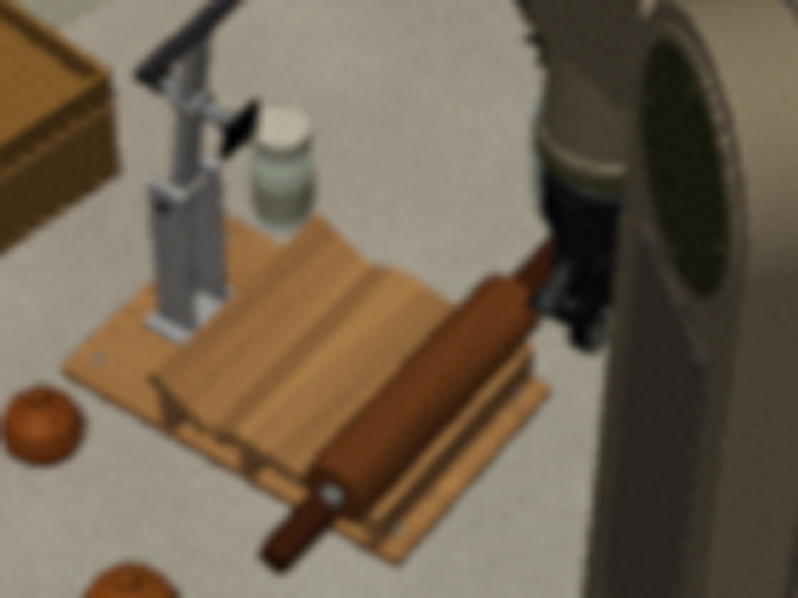

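View pics/t8.png

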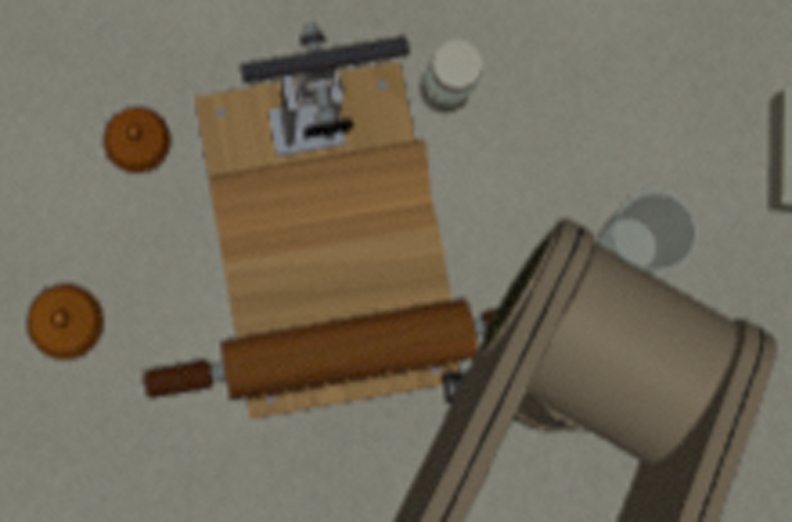

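Run:
```python
from h import *; from bench import r
d=r.snapshot("top");e=r.snapshot("side"); crop(e,280,320,150,190,15,"pics/s9.png"); crop(d,290,345,200,250,11,"pics/t9.png")
V=np.array([571.5,-66.5,0]);X=np.array([.990,.141,0]);Y=np.array([-.141,.99,0])
for z in(70,90,110,130):
  p=onz(d,305.6,227,z)-V; q=onz(e,296,173,z)-V; print(z,p@X,p@Y,'side',q@X,q@Y)
```

```text
70 -152.94688601554358 -75.25300965439774 side -131.85668795730365 -105.78930153284242
90 -153.26265610817526 -72.3450436860067 side -141.1010098385511 -89.99269427923768
110 -153.57842620080692 -69.43707771761565 side -150.34533171979857 -74.19608702563306
130 -153.89419629343857 -66.52911174922463 side -159.5896536010459 -58.39947977202846
```

View pics/s9.png

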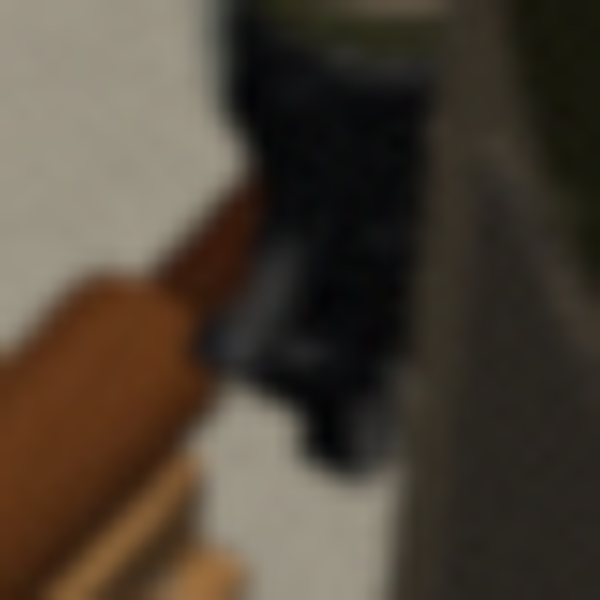

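View pics/t9.png

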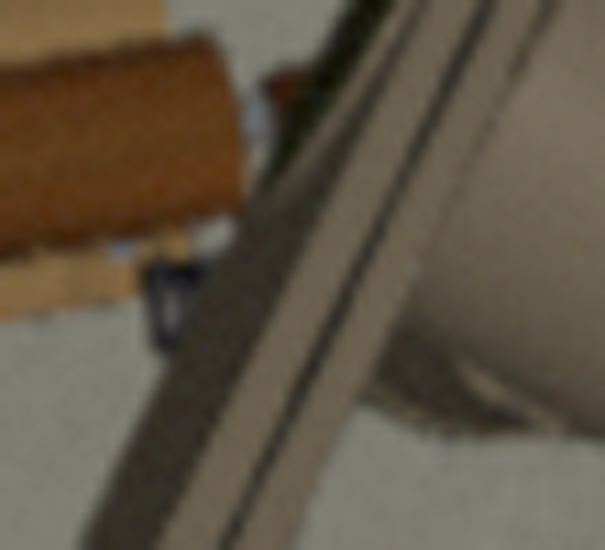

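The knuckle triangulates to z≈105–110, clear of the barrel top at 87. Closing on the handle.

Request:
drive_tool(
  moves=[
    [[3,0.4,0],0],
    [[6,0.8,0],0],
    [[9,1.3,0],0],
    [[12,1.7,0],0],
    [[15,2.1,0],0],
    [[17,2.4,0],0],
    [[19,2.7,0],0],
    [[19,2.7,0],0],
  ],
)

```text
time: 7.67
tool_pos: [454.2, -206.9, 48.3]
tcp_rot: [-180.0, 0.0, -171.9]
ft_force: [-0.6, 0.0, 0.1]
finger_gap: -0.1
```

Request:
drive_tool(
  moves=[
    [[2,0.3,0],0],
    [[4,0.6,1],0],
    [[6,0.8,2],0],
    [[8,1.1,3.3],0],
    [[10,1.4,4.6],0],
    [[12,1.7,6],0],
    [[14,2,7.3],0],
    [[16,2.3,8.6],0],
  ],
)

```text
time: 8.33
tool_pos: [470.0, -204.6, 57.0]
tcp_rot: [-180.0, 0.0, -171.9]
ft_force: [-0.2, 0.8, -0.3]
finger_gap: 0.2
```

Run:
```python
from h import *; from bench import r
s=r.sense(); print(s["tool_pos"],s["ft_force"],s["wrist_torque"])
d=r.snapshot("top");e=r.snapshot("side"); crop(e,200,340,120,225,5.7,"pics/s10.png"); crop(d,180,400,120,265,3.6,"pics/t10.png")
```

```text
[ 470.04555251 -204.57503781   57.04416248] [-0.17975086  0.75841611 -0.32665772] [0.01363815 0.05999474 0.0343363 ]
```

View pics/s10.png

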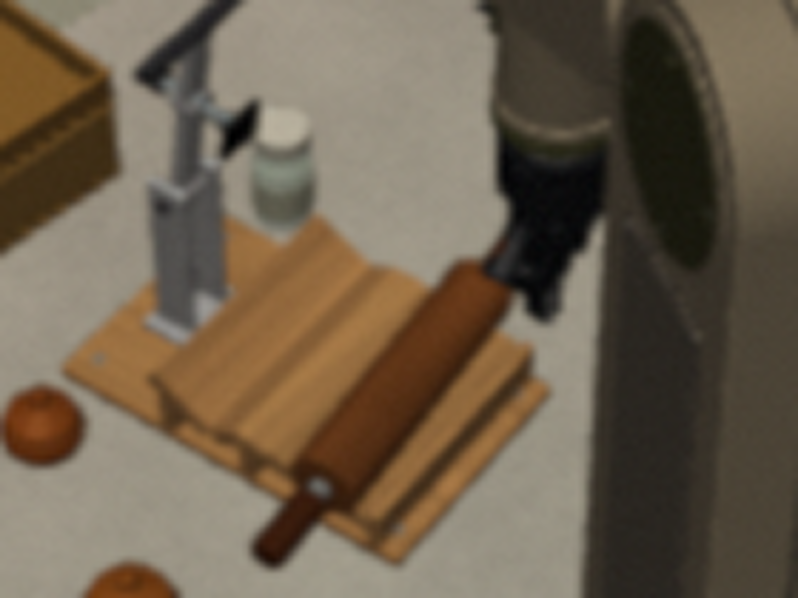

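View pics/t10.png

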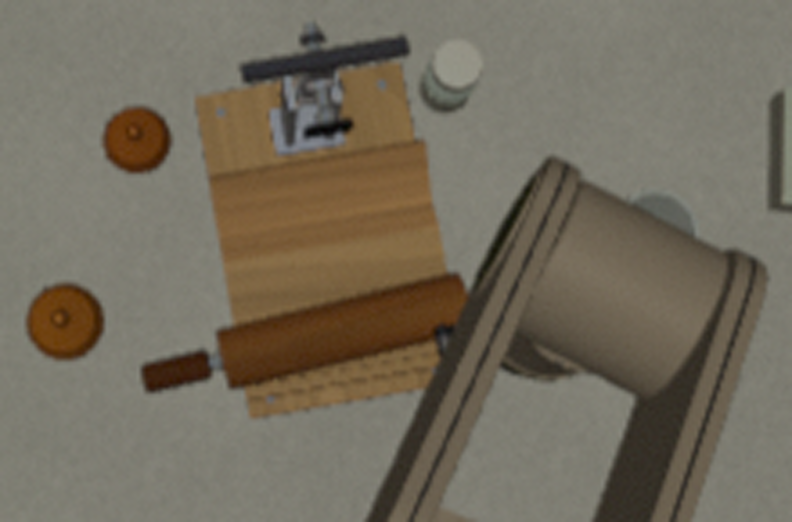

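Handle-push forces are tiny (<1 N), but the pin is pivoting. The barrel now slopes about 13° in the top view against the stand's 8°, because one-sided pushing yaws it. I'll back off so it rolls back, and calibrate where the fingers actually touch.

Request:
drive_tool(
  moves=[
    [[-2,-0.3,-1],0],
    [[-5,-0.7,-3],0],
    [[-8,-1.1,-5],0],
    [[-11,-1.6,-7],0],
    [[-14,-2,-8],0],
    [[-18,-2.6,-8],0],
    [[-24,-3.4,-8],0],
    [[-32,-4.5,-8],0],
  ],
)

```text
time: 9.1
tool_pos: [437.4, -209.2, 49.0]
tcp_rot: [-180.0, 0.0, -171.9]
ft_force: [0.1, 0.5, -0.5]
finger_gap: -0.1
```

Run:
```python
from h import *; from bench import r
d=r.snapshot("top");e=r.snapshot("side"); crop(e,200,340,120,225,5.7,"pics/s11.png"); crop(d,180,400,120,265,3.6,"pics/t11.png")
V=np.array([571.5,-66.5,0]);X=np.array([.990,.141,0]);Y=np.array([-.141,.99,0])
for n,u,v,z in (("s5",265,440,62),("s6",232,420,64)):
    p=onz(e,230+u/9.5-.5,160+v/9.5-.5,z)-V; print(n,p@X,p@Y)
```

```text
s5 -104.97612158526691 100.52242475988665
s6 -90.24483340948704 101.45093832673366
```

View pics/t11.png

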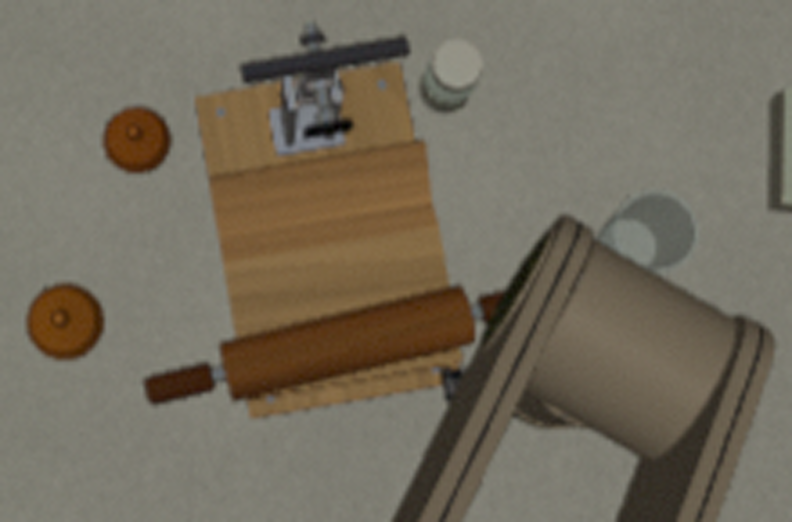

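View pics/s11.png

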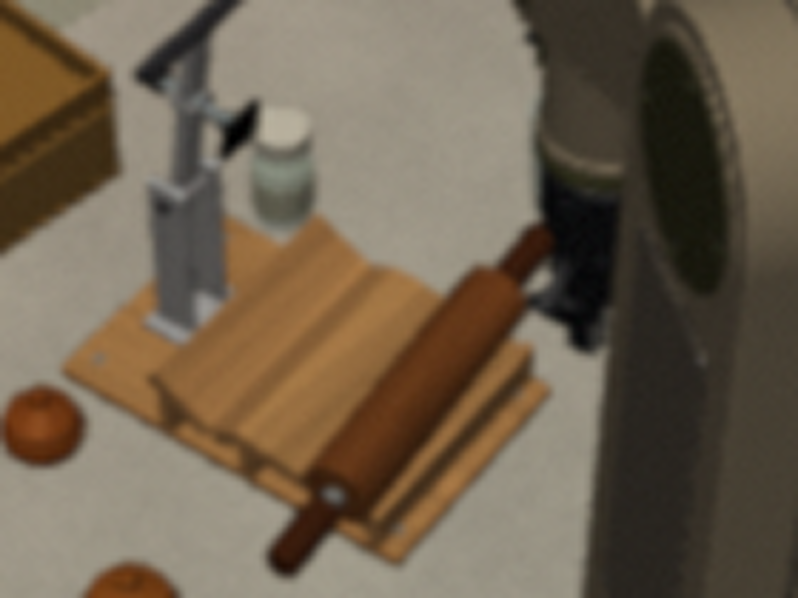

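The pin rests with its left end on the lip and the right end about 10 mm up. Re-fitted to the contacts, the vee is near (575,-66) and the fingers touch 14 mm ahead of the TCP.

New plan: push with two spread fingers on the barrel while sweeping them sideways along the pin and rising. The sliding friction then points mostly along the axis, which leaves the pin free to turn.

Request:
drive_tool(
  moves=[
    [[-6,-1,10],0],
    [[-8,-1,25],0],
    [[-10,20,28],0],
    [[-12,45,28],0],
    [[-13,68,28],0],
    [[-14,83,25],0],
    [[-14,83,16],0],
    [[-14,83,11],0],
  ],
  fingers=75,
)

```text
time: 9.87
tool_pos: [423.7, -125.8, 59.3]
tcp_rot: [-180.0, 0.0, -171.8]
ft_force: [-0.3, 0.4, -0.1]
finger_gap: 75.2
```

Run:
```python
from h import *; from bench import r
s=r.sense(); print(s["time"],s["tool_pos"],s["ft_force"],s["finger_gap"])
d=r.snapshot("top");e=r.snapshot("side"); crop(e,200,340,120,225,5.7,"pics/s12.png"); 
for w in(-45,45):
  for z in (40,48,56):
    p=np.array([*s["tool_pos"][:2],z])+w*np.array([-.141,.99,0]); print(w,z,((proj(e,p)-[200,120]+.5)*5.7).round())
```

```text
9.8667 [ 423.69853303 -125.75571182   59.31136785] [-0.31876894  0.35474953 -0.07667894] 75.16131801106611
-45 40 [557. 372.]
-45 48 [558. 364.]
-45 56 [559. 356.]
45 40 [480. 457.]
45 48 [480. 449.]
45 56 [480. 441.]
```

View pics/s12.png

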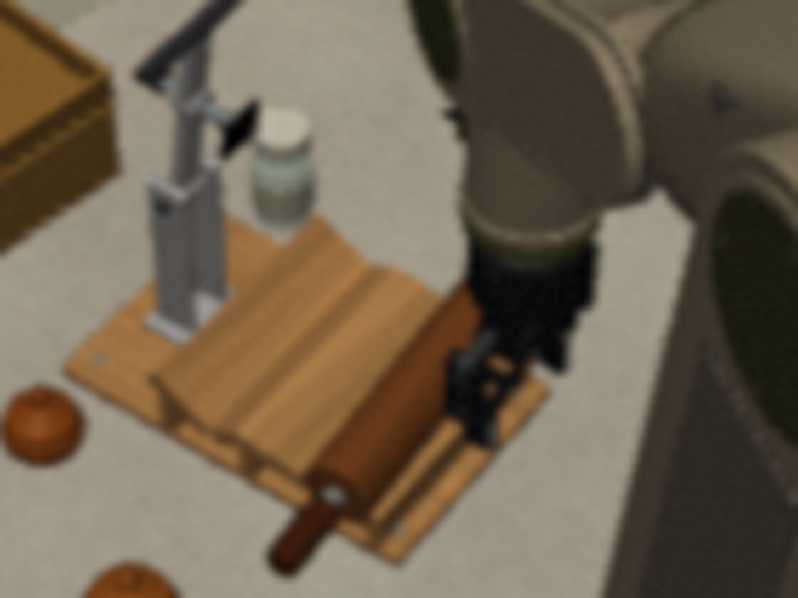

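Request:
drive_tool(
  moves=[
    [[4,0.6,0],0],
    [[6.6,3,0],0],
    [[7.9,8.2,0],0],
    [[8.9,15.4,0],0],
    [[9.9,22.6,2],0],
    [[10.9,29.8,4],0],
    [[12.4,37.1,6],0],
    [[13.9,44.4,8],0],
  ],
)

```text
time: 10.63
tool_pos: [437.8, -80.8, 68.2]
tcp_rot: [-180.0, 0.0, -171.9]
ft_force: [0.3, -0.7, -0.0]
finger_gap: 75.2
```

Run:
```python
from h import *; from bench import r
s=r.sense(); print(s["time"],s["tool_pos"],s["ft_force"],s["wrist_torque"])
d=r.snapshot("top");e=r.snapshot("side"); crop(e,200,340,120,225,5.7,"pics/s13.png");
```

```text
10.6333 [437.77012679 -80.80201397  68.23796725] [ 0.27226364 -0.69852513 -0.01722024] [-0.10455187  0.05929497  0.03520998]
```

View pics/s13.png

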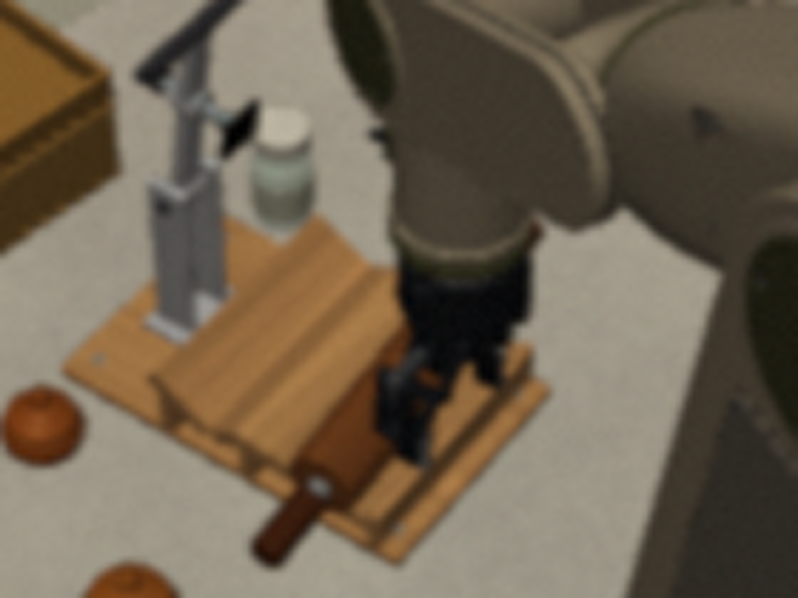

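Forces are about 0 N and the pin is moving freely. I'll continue.

Request:
drive_tool(
  moves=[
    [[1.8,5,0.6],0],
    [[3.6,10.1,1.2],0],
    [[5.4,15.2,1.9],0],
    [[7.2,20.2,2.5],0],
    [[9,25.3,3.1],0],
    [[10.8,30.3,3.7],0],
    [[12.6,35.4,4.4],0],
    [[14.4,40.4,5],0],
  ],
)

```text
time: 11.4
tool_pos: [452.2, -40.8, 72.9]
tcp_rot: [180.0, -0.0, -171.9]
ft_force: [-1.2, -1.6, 0.8]
finger_gap: 75.3
```

Run:
```python
from h import *; from bench import r
s=r.sense(); print(s["time"],s["tool_pos"],s["ft_force"],s["wrist_torque"])
d=r.snapshot("top");e=r.snapshot("side"); crop(e,200,340,120,225,5.7,"pics/s14.png"); crop(d,180,400,120,265,3.6,"pics/t14.png")
```

```text
11.4 [452.17808812 -40.79694541  72.93384612] [-1.16277457 -1.59137984  0.75554171] [-0.14364745  0.16304452  0.04657199]
```

View pics/s14.png

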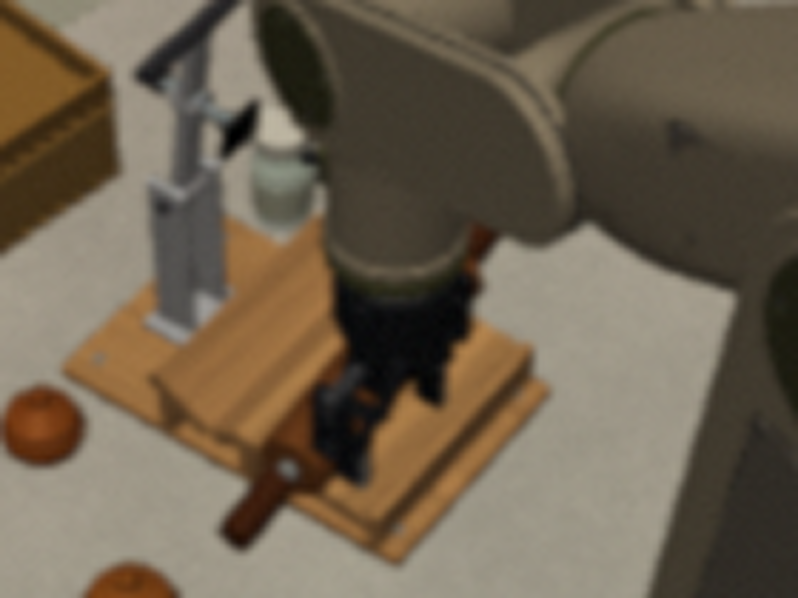

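View pics/t14.png

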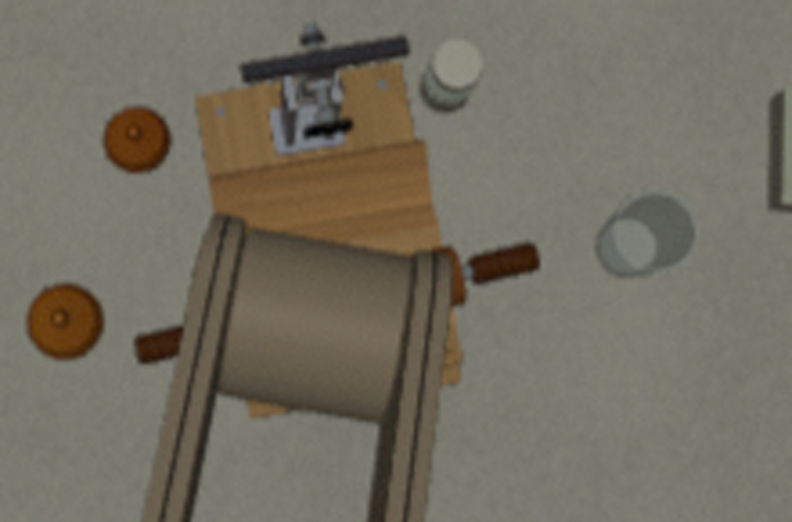

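It moves with <2 N. The pin is yawed about 5.6° (right end ahead), but the left finger leads the push and the vee will square it up. I'll sweep back while advancing.

Request:
drive_tool(
  moves=[
    [[1.7,-4.8,0.3],0],
    [[5.4,-9.3,0.6],0],
    [[9,-13.9,1],0],
    [[12.7,-18.4,1.4],0],
    [[16.4,-23,1.8],0],
    [[20,-27.4,2.2],0],
    [[23.7,-32,2.6],0],
    [[27.4,-36.5,3],0],
  ],
)

```text
time: 12.17
tool_pos: [479.8, -78.4, 75.9]
tcp_rot: [-180.0, -0.0, -171.9]
ft_force: [-1.3, 0.0, 0.7]
finger_gap: 74.7
```

Run:
```python
from h import *; from bench import r
s=r.sense(); print(s["time"],s["tool_pos"],s["ft_force"],s["wrist_torque"])
d=r.snapshot("top");e=r.snapshot("side"); crop(e,200,340,120,225,5.7,"pics/s15.png"); crop(d,180,400,120,265,3.6,"pics/t15.png")
```

```text
12.1667 [479.81179538 -78.44900999  75.92502417] [-1.27237319  0.02274291  0.69189664] [0.0870033  0.19561789 0.09120871]
```

View pics/s15.png

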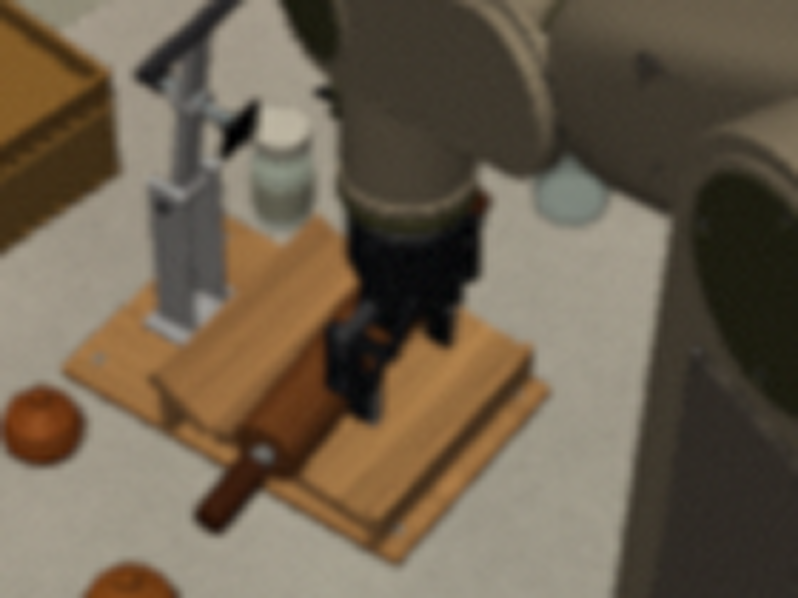

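View pics/t15.png

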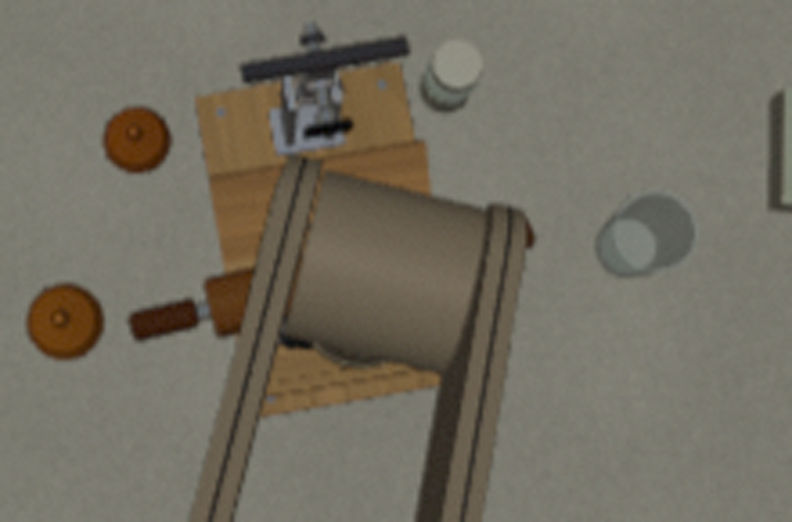

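Request:
drive_tool(
  moves=[
    [[0.3,5.1,0.3],0],
    [[2.6,10.5,0.6],0],
    [[4.8,15.9,1],0],
    [[7.1,21.2,1.4],0],
    [[9.4,26.6,1.8],0],
    [[11.6,32,2.2],0],
    [[13.9,37.4,2.6],0],
    [[16.2,42.7,3],0],
  ],
)

```text
time: 12.93
tool_pos: [495.9, -34.4, 79.0]
tcp_rot: [-180.0, 0.0, -171.9]
ft_force: [-1.5, -1.4, 1.4]
finger_gap: 74.8
```

Run:
```python
from h import *; from bench import r
s=r.sense(); print(s["time"],s["tool_pos"],s["ft_force"],s["wrist_torque"])
d=r.snapshot("top");e=r.snapshot("side"); crop(e,200,340,120,225,5.7,"pics/s16.png"); crop(d,180,400,120,265,3.6,"pics/t16.png")
```

```text
12.9333 [495.86463975 -34.36872611  78.9667308 ] [-1.52704753 -1.41444194  1.36426077] [-0.12071785  0.17420029  0.06189269]
```

View pics/s16.png

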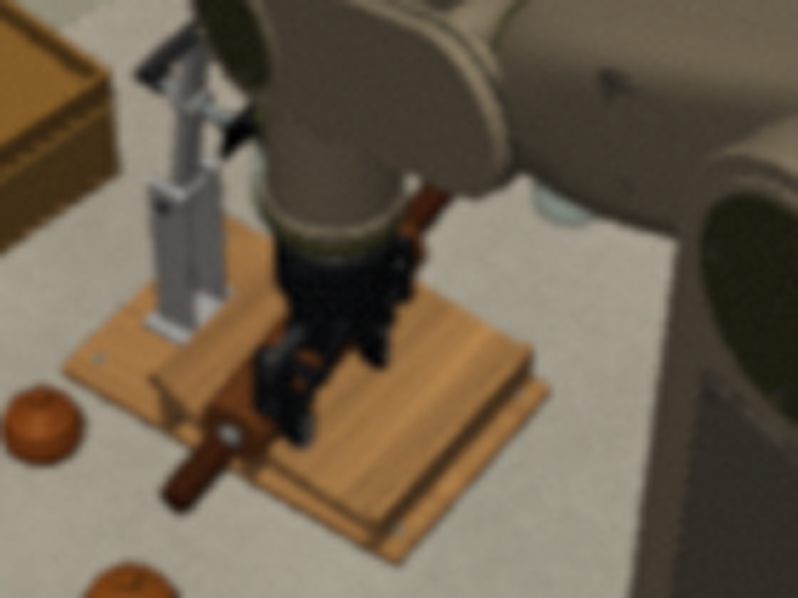

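View pics/t16.png

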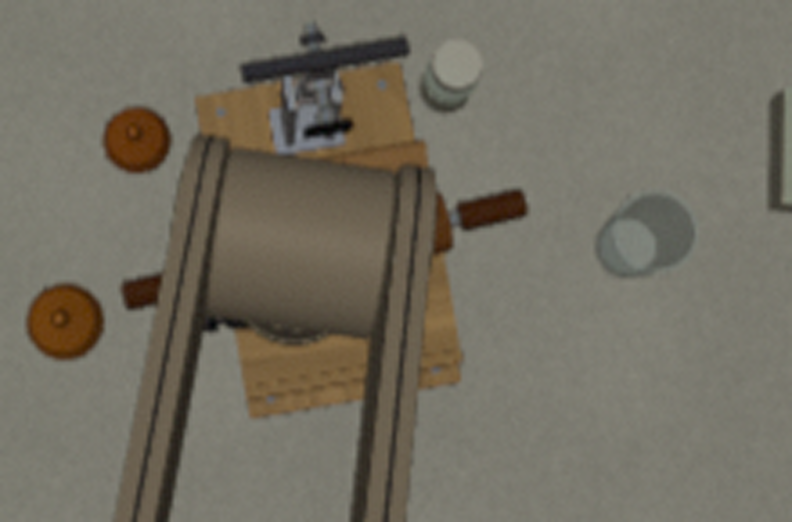

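Request:
drive_tool(
  moves=[
    [[1.6,-3.8,0],0],
    [[4.6,-7.4,0],0],
    [[7.6,-11.1,0.2],0],
    [[10.7,-14.6,0.4],0],
    [[13.7,-18.2,0.6],0],
    [[16.8,-21.9,0.8],0],
    [[19.7,-25.4,1],0],
    [[22.3,-29.2,1],0],
  ],
)

```text
time: 13.7
tool_pos: [518.4, -64.9, 80.0]
tcp_rot: [-180.0, 0.0, -171.9]
ft_force: [-0.2, -0.4, -0.6]
finger_gap: 74.6
```

Run:
```python
from h import *; from bench import r
s=r.sense(); print(s["time"],s["tool_pos"],s["ft_force"],s["wrist_torque"])
d=r.snapshot("top");e=r.snapshot("side"); crop(e,200,340,120,225,5.7,"pics/s17.png"); crop(d,180,400,120,265,3.6,"pics/t17.png")
```

```text
13.7 [518.42016208 -64.85424515  80.00806318] [-0.24617118 -0.39001314 -0.61375513] [-0.03028017  0.0367736   0.0157121 ]
```

View pics/s17.png

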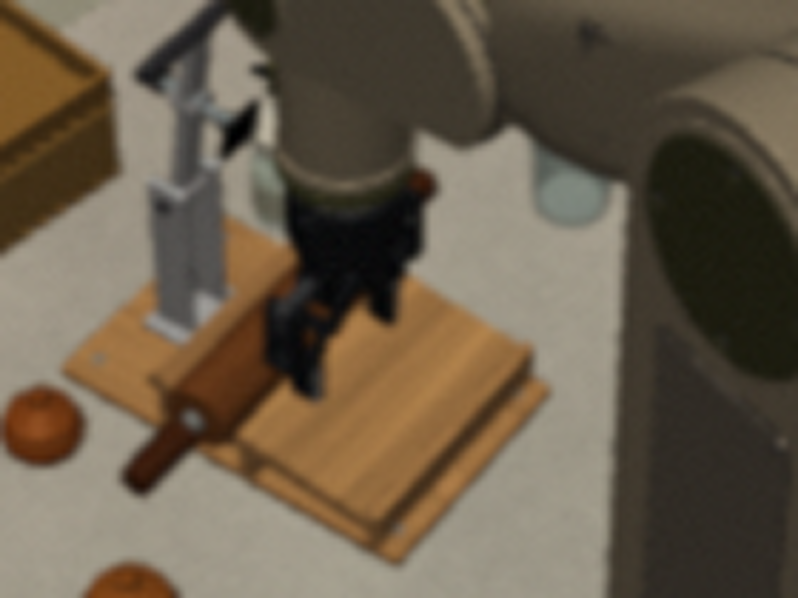

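View pics/t17.png

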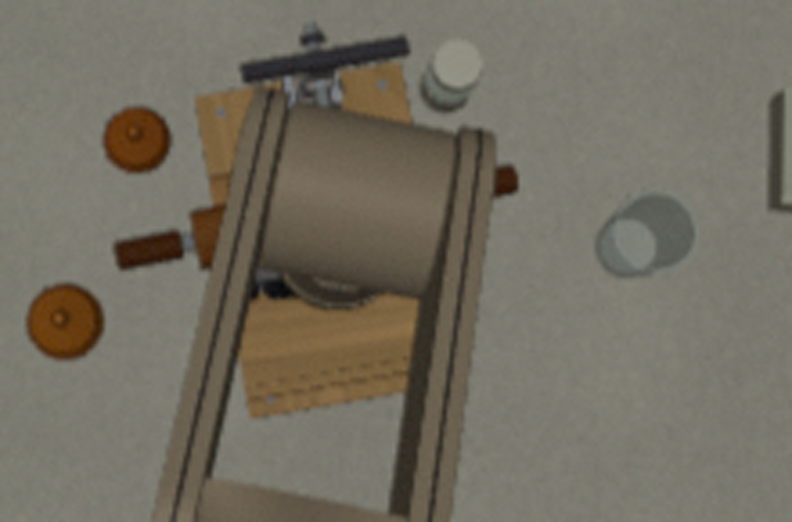

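The pin has rolled over the edge into the vee and the force is gone. I'll retreat and check how it settled.

Request:
drive_tool(
  moves=[
    [[-8,-1,3],0],
    [[-20,-3,15],0],
    [[-40,-6,40],0],
    [[-60,-8,70],0],
    [[-80,-11,100],0],
    [[-95,-13,130],0],
    [[-105,-15,160],0],
    [[-110,-15,185],0],
  ],
)

```text
time: 14.47
tool_pos: [406.3, -79.3, 267.2]
tcp_rot: [-179.9, 0.1, -171.9]
ft_force: [0.6, -0.7, -0.4]
finger_gap: 74.9
```

Request:
drive_tool(
  moves=[
    [[0,-30,20],-7],
    [[0,-60,40],-14],
    [[0,-90,60],-21],
    [[0,-115,80],-28],
    [[0,-130,100],-35],
    [[0,-140,115],-42],
    [[0,-140,120],-49],
    [[0,-140,120],-56],
  ],
)

```text
time: 15.13
tool_pos: [407.6, -220.0, 386.9]
tcp_rot: [180.0, 0.1, 131.7]
ft_force: [1.0, 0.4, 0.2]
finger_gap: 75.0
```

Run:
```python
from h import *; from bench import r
s=r.sense(); print(s["time"],s["tool_pos"],s["tcp_rot"],s["joint_pos"].round(1) if hasattr(s["joint_pos"],'round') else s["joint_pos"])
d=r.snapshot("top");e=r.snapshot("side"); crop(e,180,340,95,215,5,"pics/s18.png"); crop(d,180,360,110,240,4.4,"pics/t18.png")
```

```text
15.1333 [ 407.62256082 -219.9934686   386.89731112] [1.79966080e+02 1.48428698e-01 1.31670664e+02] [-34.7 -14.9  92.9  -0.  101.9 -76.4]
```

View pics/s18.png

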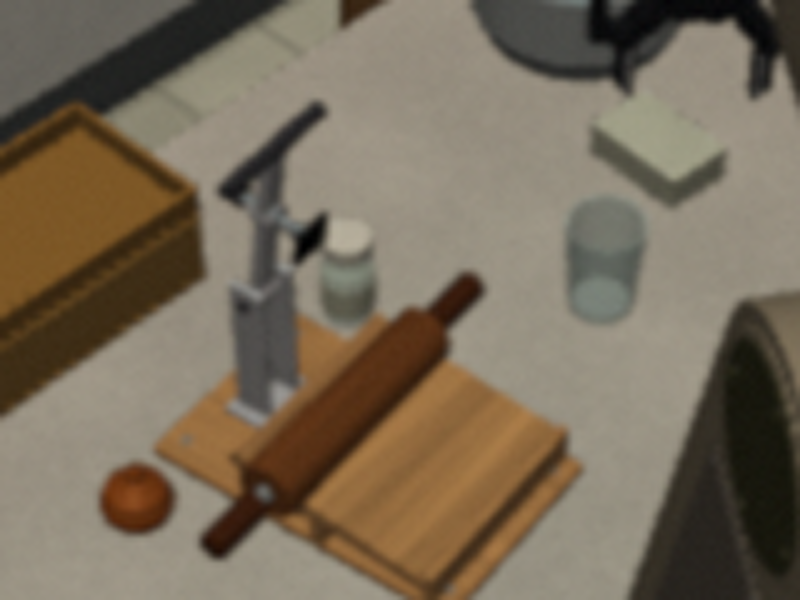

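View pics/t18.png

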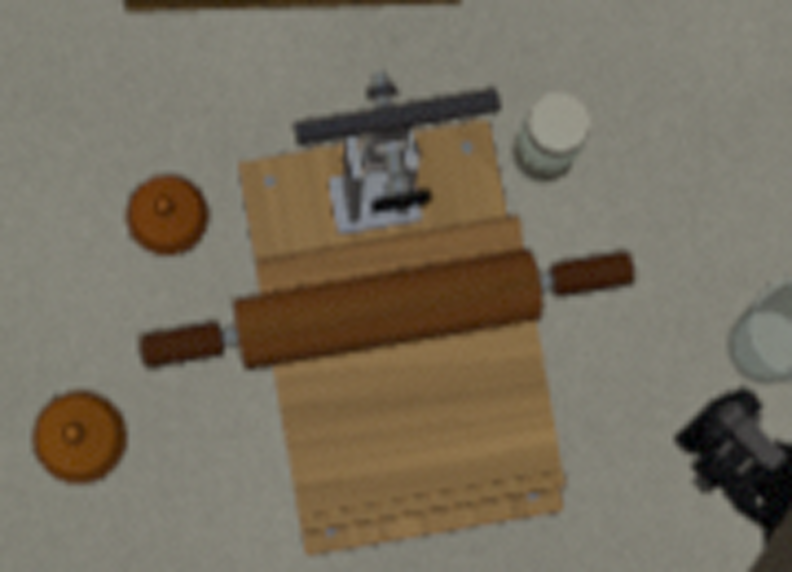

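The pin is seated in the vee, parallel to the ridge (both slope about 9.3° in the image). Next: refine the frame and the bar location.

Run:
```python
from h import *; from bench import r
dt=r.snapshot("top"); ds=r.snapshot("side")
def tri(a,b):
    (p,u),(q,w)=ray(dt,*a),ray(ds,*b); u=u/np.linalg.norm(u);w=w/np.linalg.norm(w)
    s=np.linalg.lstsq(np.array([u,-w]).T,q-p,rcond=None)[0]; a=p+s[0]*u;b=q+s[1]*w
    return ((a+b)/2).round(1),np.linalg.norm(a-b).round(1)
T=lambda u,v:(180+u/4.4-.5,110+v/4.4-.5)
S=lambda u,v:(180+u/5-.5,95+v/5-.5)
# pin neck points both views
a=onz(dt,*T(140,350),64);b=onz(dt,*T(633,269),64);m=(a+b)/2
print("pin",a.round(1),b.round(1),np.linalg.norm(a-b),m,np.degrees(np.arctan2(-(a-b)[0],(a-b)[1])))
print("side tips",onz(ds,*S(210,548),64).round(1),onz(ds,*S(474,280),64).round(1))
print("bar L",tri(T(297,133),S(228,190)),"R",tri(T(498,99),S(321,108)))
# ramp edges: sides at ramp/front board
fl=onz(dt,*T(307,552),15);fr=onz(dt,*T(563,510),15); print("front board",fl,fr,(fl+fr)/2)
rl=onz(dt,*T(262,262),61);rr=onz(dt,*T(518,221),61);print("ridge",rl,rr,(rl+rr)/2,np.linalg.norm(rl-rr))
# dark bar mask in both
for n,d,box in(("top",dt,(235,305,125,150)),("side",ds,(218,250,110,140))):
    u0,u1,v0,v1=box; g=d["pixels"].astype(int)[v0:v1,u0:u1]; mk=((g.max(2)<75)&(g.max(2)-g.min(2)<18)).astype(np.uint8)
    k,l,st,c=cv2.connectedComponentsWithStats(mk); i=1+np.argmax(st[1:,4]); P=np.argwhere(l==i)[:,::-1]+[u0,v0]
    print(n,cv2.minAreaRect(P.astype(np.float32)),st[i])
```

```text
pin [547.  105.7  64. ] [ 593.6 -221.7   64. ] 330.6770159307236 [570.29652642 -57.96594242  64.        ] 8.098632375346085
side tips [549.3 103.5  64. ] [ 600.  -224.1   64. ]
bar L (array([627.8,  -3.8, 289.1]), np.float64(1.0)) R (array([ 645.7, -110.5,  284.7]), np.float64(0.9))
front board [412.74671191  -1.09058207  15.        ] [ 437.30790075 -176.10418417   15.        ] [425.02730633 -88.59738312  15.        ]
ridge [604.72647463  24.19176386  61.        ] [ 628.47571472 -147.12102206   61.        ] [616.60109468 -61.4646291   61.        ] 172.95114057240156
top ((269.97503662109375, 137.343994140625), (7.860027313232422, 46.528202056884766), 80.90972137451172) [ 12   5  47  13 274]
side ((235.75003051757812, 126.75001525878906), (9.192387580871582, 25.45584487915039), 45.0) [  6   6  21  20 119]
```

Pin mid at about (572,-59), yaw 8.1°, about 9 mm off in y, seated. Bar middle is at stand x≈64, z≈284–287, so θ≈1.43 rad. I'll move above the bar, 34 mm to its right side, with the jaws across it.

Request:
drive_tool(
  moves=[
    [[30,16,0],-5],
    [[60,32,0],-10],
    [[90,49,0],-15],
    [[120,66,0],-20],
    [[150,83,0],-25],
    [[180,99,0],-30],
    [[210,116,0],-34],
    [[234,128.5,0],-34],
  ],
  fingers=50,
  squeeze=40,
)

```text
time: 16.0
tool_pos: [643.2, -88.6, 383.8]
tcp_rot: [-179.9, -0.0, 98.2]
ft_force: [-0.1, -0.8, 0.3]
finger_gap: 50.0
```

Request:
drive_tool(
  moves=[
    [[0,0,-5],0],
    [[0,0,-15],0],
    [[0,0,-25],0],
    [[0,0,-35],0],
    [[0,0,-43],0],
    [[0,0,-48],0],
    [[0,0,-50],0],
    [[0,0,-50],0],
  ],
)

```text
time: 16.67
tool_pos: [641.4, -91.1, 334.5]
tcp_rot: [-180.0, -0.0, 98.1]
ft_force: [0.5, -0.5, -0.6]
finger_gap: 50.2
```

Run:
```python
from h import *; from bench import r
s=r.sense(); print(s["time"],s["tool_pos"],s["tcp_rot"],s["ft_force"],s["joint_pos"])
d=r.snapshot("top");e=r.snapshot("side"); crop(e,200,280,85,155,8,"pics/s19.png"); crop(d,220,340,100,200,6,"pics/t19.png")
```

```text
16.6667 [641.3892701  -91.14099012 334.47818797] [-1.79967333e+02 -1.04238047e-02  9.80666141e+01] [ 0.47377929 -0.47579176 -0.60542249] [-1.26195704e+01  1.39842366e+01  6.95595172e+01 -1.79928036e-03
  9.64904892e+01 -2.06863903e+01]
```

View pics/s19.png

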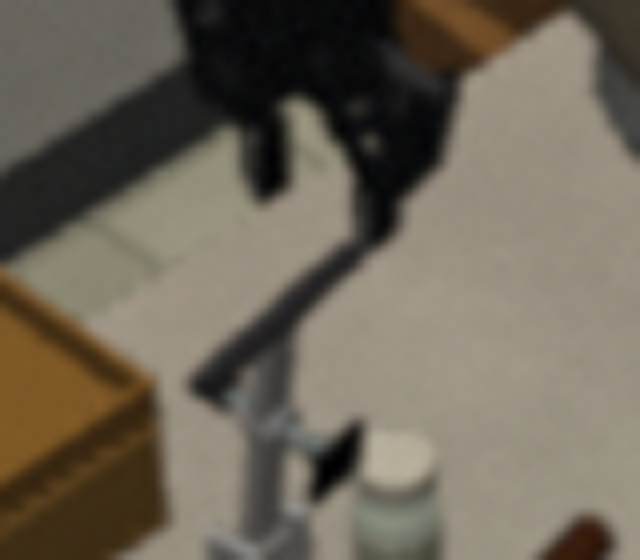

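View pics/t19.png

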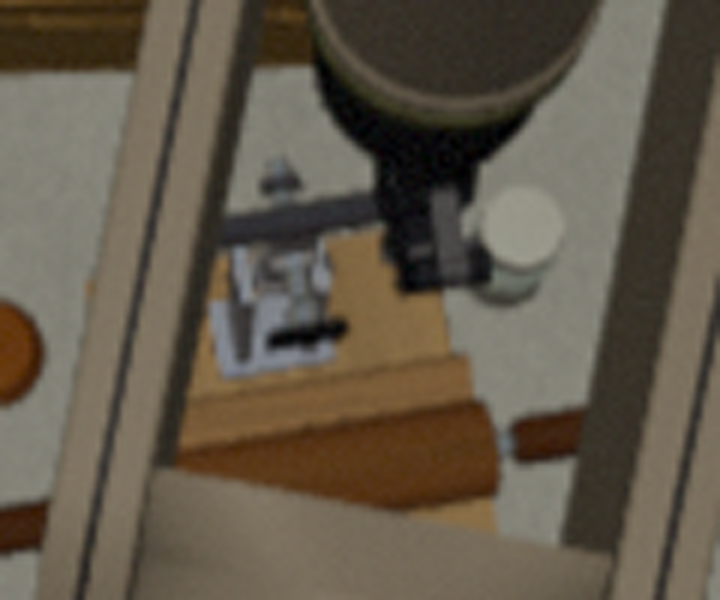

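Request:
drive_tool(
  moves=[
    [[0,0,-8],0],
    [[0,0,-16],0],
    [[0,0,-24],0],
    [[0,0,-32],0],
    [[0,0,-39],0],
    [[0,0,-44],0],
    [[0,0,-47],0],
    [[0,0,-47],0],
  ],
)

```text
time: 17.43
tool_pos: [641.6, -90.7, 286.7]
tcp_rot: [-179.9, -0.0, 98.1]
ft_force: [0.2, -0.3, 0.2]
finger_gap: 50.3
```

Run:
```python
from h import *; from bench import r
s=r.sense(); print(s["time"],s["tool_pos"],s["ft_force"])
d=r.snapshot("top");e=r.snapshot("side"); crop(e,200,280,85,155,8,"pics/s20.png")
```

```text
17.4333 [641.55561019 -90.7052458  286.70867814] [ 0.2499685  -0.30207248  0.21980269]
```

View pics/s20.png

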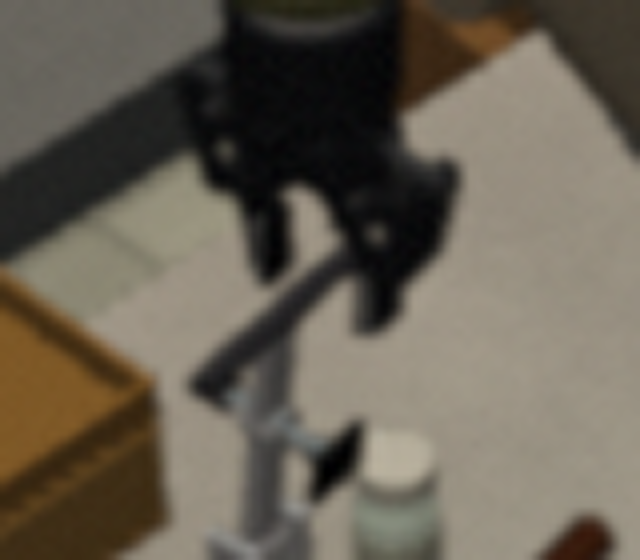

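The fingers straddle the bar, which runs between the pads. Closing.

Request:
drive_tool(
  moves=[
    [[0,0,0],0],
    [[0,0,0],0],
    [[0,0,0],0],
    [[0,0,0],0],
    [[0,0,0],0],
    [[0,0,0],0],
    [[0,0,0],0],
    [[0,0,0],0],
  ],
  fingers=8,
  squeeze=40,
)

```text
time: 18.2
tool_pos: [641.9, -90.9, 288.6]
tcp_rot: [180.0, 0.0, 98.1]
ft_force: [-4.2, 0.5, 4.7]
finger_gap: 12.6
```

Run:
```python
from h import *; from bench import r
import math
s=r.sense(); print(s["time"],s["tool_pos"],s["ft_force"],s["wrist_torque"],s["finger_gap"])
X=np.array([.990,.141])
# arc from theta0, deltas in TCP
th0=1.43
for th in (1.43,1.25,1.07,.89,.71,.53,.35,.25,.2,.15,.1,.05,0,-.05,-.1):
    a=-150*(math.cos(th)-math.cos(th0)); z=150*(math.sin(th)-math.sin(th0)); print(th,(a*X).round(1),round(z,1))
```

```text
18.2 [641.89205958 -90.90860223 288.5950032 ] [-4.20889146  0.50455828  4.73276438] [0.01785493 0.69001572 0.06635778] 12.643632153607479
1.43 [-0. -0.] 0.0
1.25 [-26.   -3.7] -6.2
1.07 [-50.5  -7.2] -16.9
0.89 [-72.6 -10.3] -32.0
0.71 [-91.8 -13.1] -50.7
0.53 [-107.3  -15.3] -72.7
0.35 [-118.7  -16.9] -97.1
0.25 [-123.   -17.5] -111.4
0.2 [-124.7  -17.8] -118.7
0.15 [-126.   -17.9] -126.1
0.1 [-126.9  -18.1] -133.5
0.05 [-127.5  -18.2] -141.0
0 [-127.7  -18.2] -148.5
-0.05 [-127.5  -18.2] -156.0
-0.1 [-126.9  -18.1] -163.5
```

Request:
drive_tool(
  moves=[
    [[-6.6,-0.9,-1.1],0],
    [[-13.2,-1.9,-2.5],0],
    [[-19.6,-2.8,-4.2],0],
    [[-26,-3.7,-6.2],0],
    [[-32.3,-4.6,-8.4],0],
    [[-38.5,-5.5,-11],0],
    [[-44.5,-6.3,-13.8],0],
    [[-50.5,-7.2,-16.9],0],
  ],
)

```text
time: 18.87
tool_pos: [594.4, -98.1, 274.2]
tcp_rot: [179.4, 0.1, 98.1]
ft_force: [7.0, -0.6, 10.8]
finger_gap: 12.5
```

Run:
```python
from h import *; from bench import r
s=r.sense(); print(s["time"],s["tool_pos"],s["ft_force"],s["wrist_torque"],s["finger_gap"])
d=r.snapshot("top");e=r.snapshot("side"); crop(e,190,310,85,195,5.4,"pics/s21.png")
```

```text
18.8667 [594.43588987 -98.06677877 274.23410312] [ 7.01332348 -0.57598308 10.75025016] [-0.00721281 -1.44580527  0.07741192] 12.497747068316272
```

View pics/s21.png

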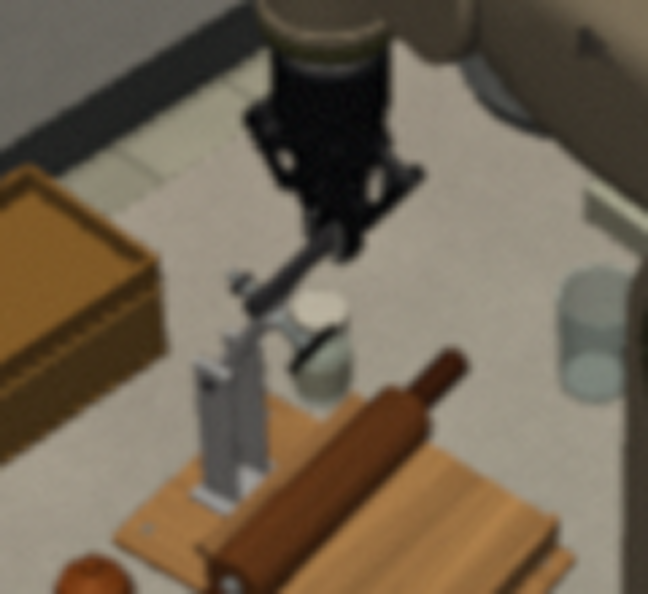

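Request:
drive_tool(
  moves=[
    [[-5.8,-0.8,-3.4],0],
    [[-11.4,-1.6,-7],0],
    [[-16.8,-2.4,-10.9],0],
    [[-22.2,-3.2,-15],0],
    [[-27.2,-3.9,-19.4],0],
    [[-32.2,-4.6,-24],0],
    [[-36.8,-5.2,-28.8],0],
    [[-41.3,-5.9,-33.8],0],
  ],
)

```text
time: 19.63
tool_pos: [552.5, -104.4, 240.5]
tcp_rot: [179.6, 0.2, 98.1]
ft_force: [1.0, -0.1, 14.5]
finger_gap: 12.7
```

Request:
drive_tool(
  moves=[
    [[-4.3,-0.6,-5.2],0],
    [[-8.2,-1.2,-10.6],0],
    [[-12,-1.7,-16.2],0],
    [[-15.5,-2.2,-21.9],0],
    [[-18.7,-2.7,-27.8],0],
    [[-21.8,-3.1,-33.9],0],
    [[-24.5,-3.5,-40.1],0],
    [[-26.8,-3.8,-46.3],0],
  ],
)

```text
time: 20.3
tool_pos: [523.6, -108.7, 193.1]
tcp_rot: [179.9, 0.1, 98.1]
ft_force: [-9.9, -2.4, 14.5]
finger_gap: 12.3
```

Run:
```python
from h import *; from bench import r
s=r.sense(); print(s["time"],s["tool_pos"],s["ft_force"],s["wrist_torque"],s["finger_gap"])
d=r.snapshot("top");e=r.snapshot("side"); crop(e,190,310,85,195,5.4,"pics/s22.png")
```

```text
20.3 [ 523.57486469 -108.73834511  193.06337453] [-9.86222656 -2.41938651 14.51528713] [-0.38295222  1.26142556  0.12169169] 12.255622735447576
```

View pics/s22.png

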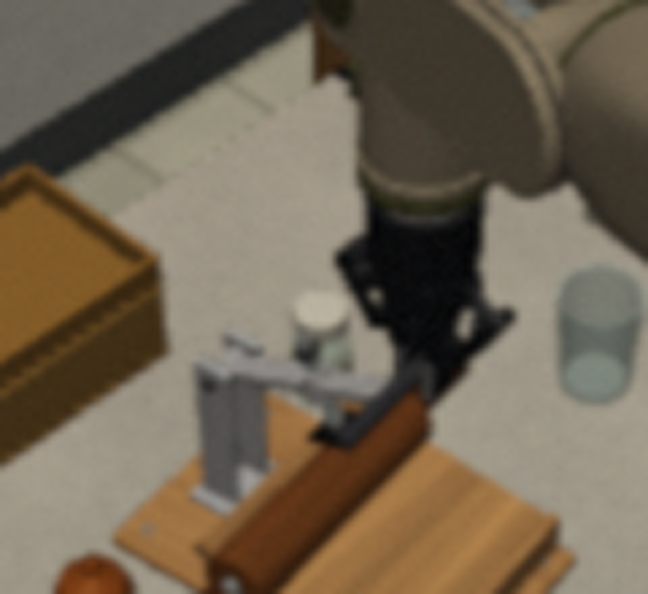

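Run:
```python
import numpy as np
from scipy.optimize import least_squares
P=np.array([[641.9,-90.9,288.6],[594.4,-98.1,274.2],[552.5,-104.4,240.5],[523.6,-108.7,193.1]])
X=np.array([.990,.141,0]); u=P@X; z=P[:,2]
f=lambda h:np.hypot(u-h[0],z-h[1])-150
s=least_squares(f,[640,138]); print(s.x,s.fun, "theta",np.arctan2(z-s.x[1],s.x[0]-u))
f3=lambda h:np.hypot(u-h[0],z-h[1])-h[2]; s3=least_squares(f3,[640,138,150]); print(s3.x)
h=s.x
for th in (.35,.25,.2,.15,.1,.05,0,-.05,-.1): print(th,h[0]-150*np.cos(th),h[1]+150*np.sin(th))
print(u)
```

```text
[643.48266028 140.33392746] [-0.27945793  0.53788308 -0.31725724  0.03052234] theta [1.43129484 1.0957067  0.73311711 0.35938891]
[642.42660799 141.64841682 148.4403761 ]
0.35 502.5767533493125 191.7685985805885
0.25 498.1457970198226 177.44452135044924
0.2 496.47267360023307 170.13432708153
0.15 495.166998586013 162.7496473333107
0.1 494.2320354847154 155.308939959295
0.05 493.67012121717437 147.83080285287255
0 493.4826602764193 140.3339274622708
-0.05 493.67012121717437 132.83705207166904
-0.1 494.2320354847154 125.35891496524657
[622.6641 574.6239 532.2546 503.0373]
```

The fitted hinge puts level at TCP z≈140. I'm now at θ≈0.36, so I'll lower to just before the earliest contact and relieve the radial load.

Request:
drive_tool(
  moves=[
    [[-2.5,-0.4,-5],0],
    [[-4.2,-0.6,-10],0],
    [[-5.5,-0.8,-14],0],
    [[-6.5,-0.9,-18],0],
    [[-7.4,-1,-22],0],
    [[-8.2,-1.1,-26],0],
    [[-8.8,-1.2,-29],0],
    [[-9.2,-1.3,-32],0],
  ],
)

```text
time: 21.07
tool_pos: [514.3, -110.1, 160.3]
tcp_rot: [180.0, 0.1, 98.1]
ft_force: [-9.0, -3.1, 11.9]
finger_gap: 12.3
```

Request:
drive_tool(
  moves=[
    [[0,0,-0.5],0],
    [[-0.1,0,-1],0],
    [[-0.2,0,-1.5],0],
    [[-0.2,0,-2],0],
    [[-0.3,0,-2.5],0],
    [[-0.3,0,-3],0],
    [[-0.4,0,-3.5],0],
    [[-0.4,0,-4],0],
  ],
)

```text
time: 21.73
tool_pos: [513.7, -110.2, 156.4]
tcp_rot: [180.0, 0.1, 98.1]
ft_force: [-10.2, -4.8, 13.1]
finger_gap: 12.6
```

Run:
```python
from h import *; from bench import r
s=r.sense(); print(s["time"],s["tool_pos"],s["ft_force"],s["wrist_torque"],s["finger_gap"])
d=r.snapshot("top");e=r.snapshot("side"); crop(e,210,290,125,185,9,"pics/s23.png")
```

```text
21.7333 [ 513.70715587 -110.18809756  156.37483148] [-10.17203631  -4.75378294  13.09610065] [-0.51089113  1.1609422   0.06330698] 12.558994048676578
```

View pics/s23.png

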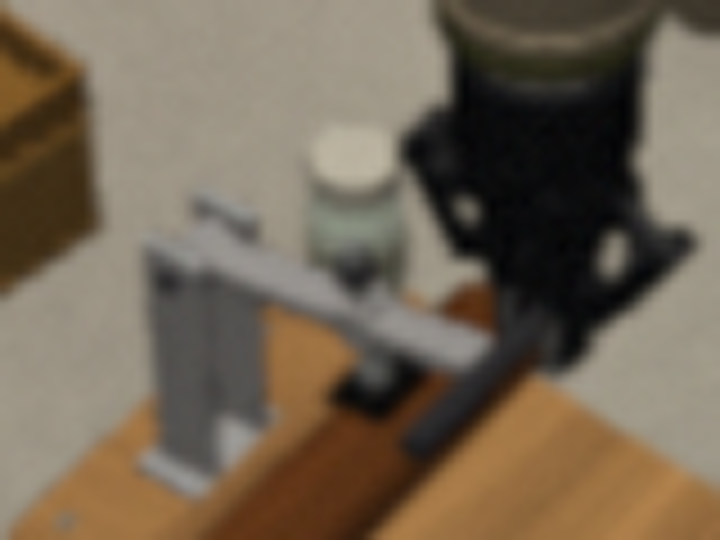

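Request:
drive_tool(
  moves=[
    [[-0.5,0,-0.3],0],
    [[-1,-0.1,-0.5],0],
    [[-1.5,0.2,-0.8],0],
    [[-1.6,0.4,-1],0],
    [[-1.6,0.5,-1.3],0],
    [[-1.7,0.5,-1.5],0],
    [[-1.7,0.5,-1.8],0],
    [[-1.7,0.5,-2],0],
  ],
)

```text
time: 22.5
tool_pos: [513.4, -110.2, 155.2]
tcp_rot: [179.8, 0.2, 98.1]
ft_force: [-4.8, -5.7, 12.6]
finger_gap: 12.7
```

```bash
cat > avg.py <<'E'
from h import *; from bench import r
F=[];Z=[]
for i in range(5):
    r.snapshot("top"); s=r.sense(); F.append(s["ft_force"]);Z.append(s["tool_pos"])
print(s["time"],"F",np.mean(F,0).round(2),"sd",np.std(F,0).round(2),"P",np.mean(Z,0).round(2),np.std(Z,0).round(2),"T",np.round(s["wrist_torque"],2))
E
python3 avg.py
```

```text
22.75 F [-4.36 -5.5  11.89] sd [0.21 0.45 0.61] P [ 513.46 -110.18  155.22] [0.01 0.01 0.01] T [-0.75  0.19  0.18]
```

Request:
drive_tool(
  moves=[
    [[0,0,-0.3],0],
    [[0,0,-0.6],0],
    [[0,0,-1],0],
    [[-0.1,0,-1.4],0],
    [[-0.1,0,-1.8],0],
    [[-0.1,0,-2.2],0],
    [[-0.1,0,-2.6],0],
    [[-0.1,0,-3],0],
  ],
)

```text
time: 23.42
tool_pos: [513.0, -110.2, 151.8]
tcp_rot: [179.8, 0.2, 98.1]
ft_force: [-3.6, -6.6, 11.0]
finger_gap: 12.2
```

```bash
python3 avg.py
```

```text
23.6667 F [-3.69 -6.32  9.96] sd [0.58 0.38 0.43] P [ 512.97 -110.21  151.71] [0.01 0.01 0.01] T [-0.84  0.37  0.14]
```

Request:
drive_tool(
  moves=[
    [[-0.1,-0.3,-0.3],0],
    [[-0.2,-0.6,-0.6],0],
    [[-0.3,-0.9,-0.8],0],
    [[-0.4,-1,-1],0],
    [[-0.4,-1,-1.3],0],
    [[-0.4,-1,-1.6],0],
    [[-0.4,-1,-1.8],0],
    [[-0.4,-1,-2],0],
  ],
)

```text
time: 24.33
tool_pos: [512.8, -110.3, 149.8]
tcp_rot: [179.8, 0.1, 98.1]
ft_force: [-3.2, -2.0, 11.0]
finger_gap: 12.8
```

```bash
python3 avg.py
```

```text
24.5833 F [-2.97 -1.86 10.73] sd [0.44 0.41 0.41] P [ 512.78 -110.34  149.78] [0.02 0.01 0.01] T [-0.19  0.26  0.16]
```

Request:
drive_tool(
  moves=[
    [[0,0,-0.3],0],
    [[0,0,-0.6],0],
    [[0,0,-0.8],0],
    [[0,0,-1],0],
    [[0,0,-1.3],0],
    [[0,0,-1.6],0],
    [[0,0,-1.8],0],
    [[0,0,-2],0],
  ],
)

```text
time: 25.25
tool_pos: [512.6, -110.4, 147.8]
tcp_rot: [179.8, 0.1, 98.1]
ft_force: [-6.0, -2.0, 11.2]
finger_gap: 12.9
```

```bash
python3 avg.py
```

```text
25.5 F [-5.13 -2.19 11.59] sd [0.59 0.47 0.3 ] P [ 512.58 -110.36  147.74] [0.   0.01 0.  ] T [-0.26  0.38  0.09]
```

Request:
drive_tool(
  moves=[
    [[0,0,-0.3],0],
    [[0,0,-0.6],0],
    [[-0.1,0,-0.8],0],
    [[-0.2,0,-1],0],
    [[-0.3,0,-1.3],0],
    [[-0.3,0,-1.6],0],
    [[-0.3,0,-1.8],0],
    [[-0.3,0,-2],0],
  ],
)

```text
time: 26.17
tool_pos: [512.4, -110.4, 145.5]
tcp_rot: [179.8, 0.1, 98.1]
ft_force: [-2.3, -2.5, 9.6]
finger_gap: 12.6
```

```bash
python3 avg.py
python3 - <<'E'
from h import *; from bench import r
e=r.snapshot("side"); crop(e,225,285,140,180,12,"pics/s24.png")
E
```

```text
26.4167 F [-2.32 -2.43  9.  ] sd [0.61 0.19 0.31] P [ 512.34 -110.4   145.5 ] [0.01 0.01 0.02] T [-0.32  0.32  0.11]
```

View pics/s24.png

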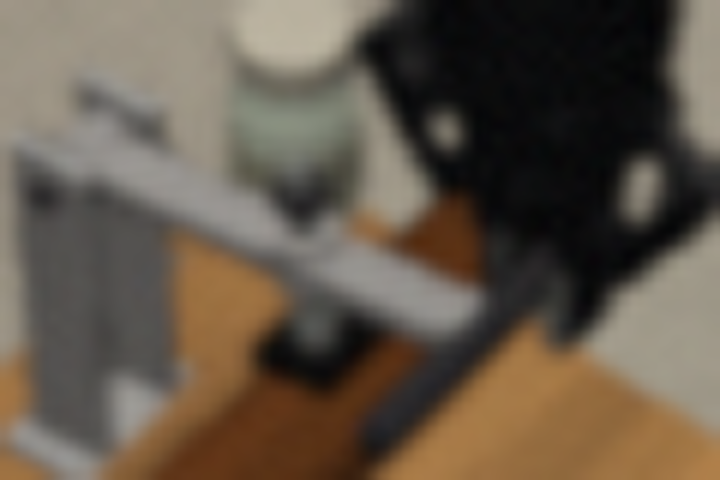

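Request:
drive_tool(
  moves=[
    [[0,0,-0.3],0],
    [[0,0,-0.6],0],
    [[0,0,-0.8],0],
    [[0,0,-1],0],
    [[0,0,-1.3],0],
    [[0,0,-1.6],0],
    [[0,0,-1.8],0],
    [[0,0,-2],0],
  ],
)

```text
time: 27.13
tool_pos: [512.2, -110.4, 143.5]
tcp_rot: [179.9, 0.1, 98.1]
ft_force: [-4.0, -2.8, 9.5]
finger_gap: 12.7
```

```bash
python3 avg.py
```

```text
27.3833 F [-3.31 -2.35  9.86] sd [0.38 0.51 0.52] P [ 512.21 -110.42  143.49] [0.01 0.01 0.  ] T [-0.36  0.35  0.14]
```

Request:
drive_tool(
  moves=[
    [[0,0,-0.3],0],
    [[0,0,-0.6],0],
    [[0,0,-0.8],0],
    [[0,0,-1],0],
    [[0,0,-1.1],0],
    [[0,0,-1.3],0],
    [[0,0,-1.5],0],
    [[0,0,-1.5],0],
  ],
)

```text
time: 28.05
tool_pos: [512.1, -110.4, 142.0]
tcp_rot: [179.9, 0.1, 98.1]
ft_force: [-4.9, -2.7, 10.4]
finger_gap: 12.7
```

```bash
python3 avg.py
```

```text
28.3 F [-3.98 -2.76 10.23] sd [0.34 0.52 0.52] P [ 512.14 -110.44  142.02] [0.01 0.01 0.01] T [-0.33  0.4   0.15]
```

Request:
drive_tool(
  moves=[
    [[0,0,-0.3],0],
    [[0,0,-0.6],0],
    [[0,0,-0.8],0],
    [[0,0,-1],0],
    [[0,0,-1.1],0],
    [[0,0,-1.3],0],
    [[0,0,-1.5],0],
    [[0,0,-1.5],0],
  ],
)

```text
time: 28.97
tool_pos: [512.1, -110.4, 140.5]
tcp_rot: [179.9, 0.1, 98.1]
ft_force: [-6.0, -3.0, 10.8]
finger_gap: 12.4
```

```bash
python3 avg.py
```

```text
29.2167 F [-5.2  -2.72 10.74] sd [0.56 0.4  0.44] P [ 512.07 -110.45  140.51] [0.01 0.02 0.02] T [-0.32  0.4   0.13]
```

Request:
drive_tool(
  moves=[
    [[0,0,-0.3],0],
    [[0,0,-0.6],0],
    [[0,0,-0.8],0],
    [[0,0,-1],0],
    [[0,0,-1.1],0],
    [[0,0,-1.3],0],
    [[0,0,-1.5],0],
    [[0,0,-1.5],0],
  ],
)

```text
time: 29.88
tool_pos: [512.0, -110.4, 139.0]
tcp_rot: [179.9, 0.1, 98.1]
ft_force: [-5.5, -3.7, 11.8]
finger_gap: 12.6
```

```bash
python3 avg.py
```

```text
30.1333 F [-5.51 -2.52 11.35] sd [0.67 0.31 0.32] P [ 512.02 -110.46  139.04] [0.01 0.01 0.  ] T [-0.37  0.42  0.12]
```

Request:
drive_tool(
  moves=[
    [[0,0,-0.3],0],
    [[0,0,-0.6],0],
    [[0,0,-0.8],0],
    [[0,0,-1],0],
    [[0,0,-1.1],0],
    [[0,0,-1.3],0],
    [[0,0,-1.5],0],
    [[0,0,-1.5],0],
  ],
)

```text
time: 30.8
tool_pos: [511.9, -110.5, 137.2]
tcp_rot: [179.9, 0.1, 98.1]
ft_force: [-3.8, -3.5, 9.8]
finger_gap: 12.7
```

```bash
python3 avg.py;  python3 - <<'E'
from h import *; from bench import r
e=r.snapshot("side"); crop(e,225,285,140,180,12,"pics/s25.png")
E
```

```text
31.05 F [-4.25 -3.07  9.24] sd [0.34 0.38 0.38] P [ 511.9  -110.45  137.21] [0.01 0.01 0.01] T [-0.41  0.52  0.14]
```

View pics/s25.png

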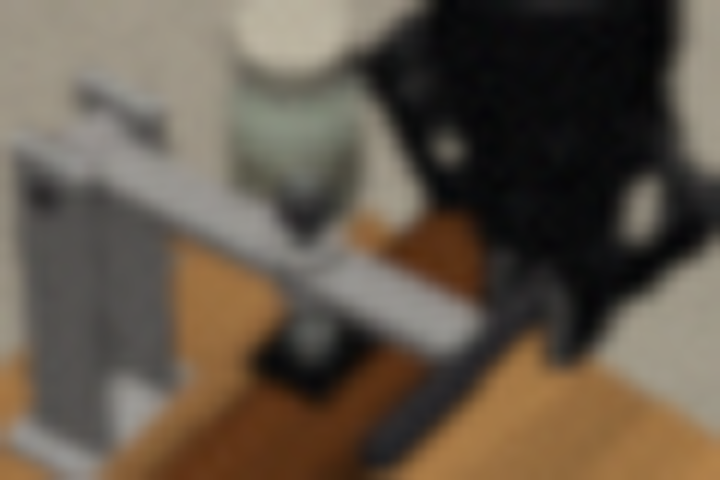

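Request:
drive_tool(
  moves=[
    [[0,0,-0.3],0],
    [[0,0,-0.6],0],
    [[0,0,-0.8],0],
    [[0,0,-1],0],
    [[0,0,-1.1],0],
    [[0,0,-1.3],0],
    [[0,0,-1.5],0],
    [[0,0,-1.5],0],
  ],
)

```text
time: 31.77
tool_pos: [511.9, -110.5, 135.7]
tcp_rot: [179.9, 0.1, 98.1]
ft_force: [-4.8, -3.5, 9.8]
finger_gap: 12.7
```

```bash
python3 avg.py
```

```text
32.0167 F [-4.68 -3.01  9.47] sd [0.27 0.43 0.29] P [ 511.86 -110.46  135.71] [0.01 0.01 0.01] T [-0.41  0.51  0.11]
```

Request:
drive_tool(
  moves=[
    [[0,0,-0.3],0],
    [[0,0,-0.6],0],
    [[0,0,-0.8],0],
    [[0,0,-1],0],
    [[0,0,-1.1],0],
    [[0,0,-1.3],0],
    [[0,0,-1.5],0],
    [[0,0,-1.5],0],
  ],
)

```text
time: 32.68
tool_pos: [511.8, -110.5, 134.2]
tcp_rot: [179.9, 0.1, 98.1]
ft_force: [-4.4, -3.4, 10.7]
finger_gap: 12.6
```

```bash
python3 avg.py
```

```text
32.9333 F [-4.75 -2.74 10.18] sd [0.39 0.31 0.38] P [ 511.85 -110.47  134.25] [0.01 0.02 0.01] T [-0.46  0.52  0.08]
```

Request:
drive_tool(
  moves=[
    [[0,0,-0.3],0],
    [[0,0,-0.6],0],
    [[0,0,-0.8],0],
    [[0,0,-1],0],
    [[0,0,-1.1],0],
    [[0,0,-1.3],0],
    [[0,0,-1.5],0],
    [[0,0,-1.5],0],
  ],
)

```text
time: 33.6
tool_pos: [511.9, -110.5, 132.8]
tcp_rot: [179.9, 0.1, 98.1]
ft_force: [-5.2, -3.3, 9.8]
finger_gap: 12.3
```

```bash
python3 avg.py
```

```text
33.85 F [-5.47 -3.17 10.07] sd [0.31 0.58 0.18] P [ 511.85 -110.47  132.79] [0.02 0.01 0.01] T [-0.38  0.59  0.15]
```

Request:
drive_tool(
  moves=[
    [[0,0,-0.3],0],
    [[0,0,-0.6],0],
    [[0,0,-0.8],0],
    [[0,0,-1],0],
    [[0,0,-1.1],0],
    [[0,0,-1.3],0],
    [[0,0,-1.5],0],
    [[0,0,-1.5],0],
  ],
)

```text
time: 34.52
tool_pos: [511.9, -110.5, 131.3]
tcp_rot: [179.9, 0.1, 98.1]
ft_force: [-5.9, -2.9, 11.2]
finger_gap: 12.6
```

```bash
python3 avg.py;  python3 - <<'E'
from h import *; from bench import r
e=r.snapshot("side"); crop(e,225,285,140,180,12,"pics/s26.png")
E
```

```text
34.7667 F [-5.93 -2.86 10.59] sd [0.34 0.75 0.25] P [ 511.88 -110.48  131.36] [0.01 0.01 0.01] T [-0.39  0.51  0.13]
```

View pics/s26.png

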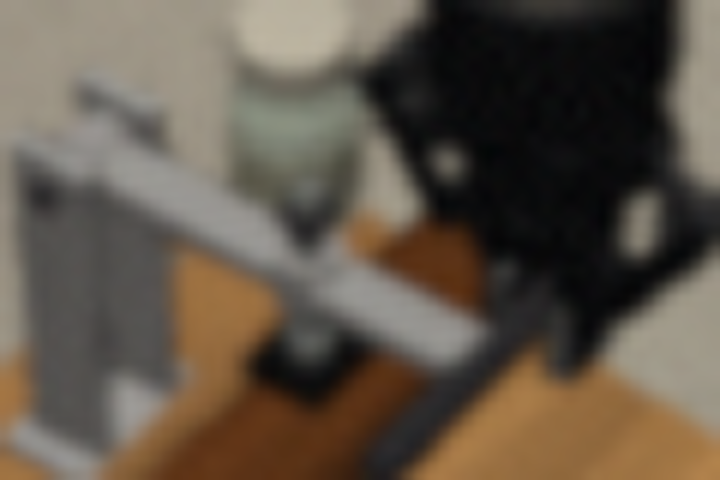

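Request:
drive_tool(
  moves=[
    [[0,0,-0.3],0],
    [[0,0,-0.6],0],
    [[0,0,-0.8],0],
    [[0,0,-1],0],
    [[0,0,-1.1],0],
    [[0,0,-1.3],0],
    [[0,0,-1.5],0],
    [[0,0,-1.5],0],
  ],
)

```text
time: 35.48
tool_pos: [511.9, -110.5, 129.9]
tcp_rot: [179.9, 0.1, 98.1]
ft_force: [-5.6, -2.5, 10.8]
finger_gap: 12.8
```

```bash
python3 avg.py
```

```text
35.7333 F [-6.1  -2.68 10.73] sd [0.73 0.39 0.48] P [ 511.91 -110.47  129.91] [0.01 0.01 0.01] T [-0.38  0.51  0.1 ]
```

Request:
drive_tool(
  moves=[
    [[0,0,-0.3],0],
    [[0,0,-0.6],0],
    [[0,0,-0.8],0],
    [[0,0,-1],0],
    [[0,0,-1.1],0],
    [[0,0,-1.3],0],
    [[0,0,-1.5],0],
    [[0,0,-1.5],0],
  ],
)

```text
time: 36.4
tool_pos: [511.9, -110.5, 128.1]
tcp_rot: [179.9, 0.1, 98.1]
ft_force: [-3.6, -3.1, 8.2]
finger_gap: 12.6
```

```bash
python3 avg.py
```

```text
36.65 F [-4.28 -2.65  8.6 ] sd [0.67 0.41 0.43] P [ 511.86 -110.45  128.12] [0.02 0.01 0.01] T [-0.47  0.54  0.13]
```

Request:
drive_tool(
  moves=[
    [[0,0,-0.3],0],
    [[0,0,-0.6],0],
    [[0,0,-0.8],0],
    [[0,0,-1],0],
    [[0,0,-1.1],0],
    [[0,0,-1.3],0],
    [[0,0,-1.5],0],
    [[0,0,-1.5],0],
  ],
)

```text
time: 37.32
tool_pos: [511.9, -110.5, 126.7]
tcp_rot: [179.9, 0.1, 98.1]
ft_force: [-4.1, -2.9, 9.5]
finger_gap: 12.7
```

```bash
python3 avg.py
```

```text
37.5667 F [-4.37 -2.96  9.04] sd [0.49 0.46 0.4 ] P [ 511.92 -110.46  126.7 ] [0.01 0.01 0.01] T [-0.44  0.5   0.2 ]
```

Request:
drive_tool(
  moves=[
    [[0,0,-0.3],0],
    [[0,0,-0.6],0],
    [[0,0,-0.8],0],
    [[0,0,-1],0],
    [[0,0,-1.1],0],
    [[0,0,-1.3],0],
    [[0,0,-1.5],0],
    [[0,0,-1.5],0],
  ],
)

```text
time: 38.23
tool_pos: [512.0, -110.4, 125.3]
tcp_rot: [179.9, 0.1, 98.1]
ft_force: [-4.8, -3.7, 8.5]
finger_gap: 12.6
```

```bash
python3 avg.py;  python3 - <<'E'
from h import *; from bench import r
e=r.snapshot("side"); crop(e,225,285,140,180,12,"pics/s27.png")
E
```

```text
38.4833 F [-4.47 -3.15  9.26] sd [0.71 0.29 0.51] P [ 511.98 -110.44  125.27] [0.   0.01 0.01] T [-0.4   0.47  0.16]
```

View pics/s27.png

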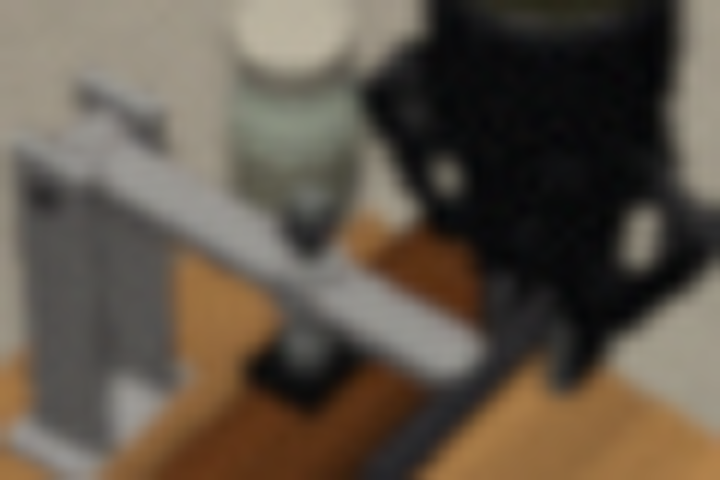

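Request:
drive_tool(
  moves=[
    [[0,0,-0.3],0],
    [[0,0,-0.6],0],
    [[0.1,0,-0.8],0],
    [[0.1,0,-1],0],
    [[0.1,0,-1.1],0],
    [[0.1,0,-1.3],0],
    [[0.1,0,-1.5],0],
    [[0.1,0,-1.5],0],
  ],
)

```text
time: 39.2
tool_pos: [512.0, -110.4, 124.0]
tcp_rot: [179.9, 0.1, 98.1]
ft_force: [-6.3, -2.0, 12.9]
finger_gap: 12.5
```

```bash
python3 avg.py
```

```text
39.45 F [-6.28 -2.72 12.19] sd [0.45 0.32 0.39] P [ 512.06 -110.45  124.04] [0.01 0.   0.01] T [-0.31  0.67  0.11]
```

Touch detected: Fz rose by 2.9 N over 1.2 mm, so contact is at about z 125.1. The target is about 3 mm past touch, with Fz around +5 N over baseline.

Request:
drive_tool(
  moves=[
    [[0,0,-0.2],0],
    [[0,0,-0.4],0],
    [[0,0,-0.6],0],
    [[0,0,-0.8],0],
    [[0,0,-1],0],
    [[0,0,-1.2],0],
    [[0,0,-1.2],0],
    [[0,0,-1.2],0],
  ],
)

```text
time: 40.12
tool_pos: [512.1, -110.4, 123.1]
tcp_rot: [179.9, 0.1, 98.1]
ft_force: [-7.5, -1.4, 13.1]
finger_gap: 12.7
```

```bash
python3 avg.py
```

```text
40.3667 F [-7.25 -2.23 13.81] sd [0.44 0.39 0.59] P [ 512.13 -110.44  123.1 ] [0.01 0.01 0.02] T [-0.25  0.81  0.11]
```

Request:
drive_tool(
  moves=[
    [[0,0,-0.2],0],
    [[0,0,-0.4],0],
    [[0,0,-0.6],0],
    [[0,0,-0.7],0],
    [[0,0,-0.7],0],
    [[0,0,-0.7],0],
    [[0,0,-0.7],0],
    [[0,0,-0.7],0],
  ],
)

```text
time: 41.03
tool_pos: [512.2, -110.4, 122.5]
tcp_rot: [179.9, 0.1, 98.1]
ft_force: [-7.9, -2.4, 16.0]
finger_gap: 12.7
```

```bash
python3 avg.py
```

```text
41.2833 F [-7.64 -1.95 15.42] sd [0.44 0.6  0.3 ] P [ 512.18 -110.45  122.54] [0.01 0.01 0.02] T [-0.24  0.83  0.14]
```

Foot load is about 10.8 N by force and 7.9 N by travel, so around 9 N. I'll unload the wrist a little (the hinge friction holds the arm), then open.

Request:
drive_tool(
  moves=[
    [[-0.3,0,0.4],0],
    [[-0.6,0,0.8],0],
    [[-0.8,0,1.2],0],
    [[-0.8,0,1.5],0],
    [[-0.8,0,1.5],0],
    [[-0.8,0,1.5],0],
    [[-0.8,0,1.5],0],
    [[-0.8,0,1.5],0],
  ],
)

```text
time: 41.95
tool_pos: [512.0, -110.4, 122.7]
tcp_rot: [179.8, 0.1, 98.1]
ft_force: [4.1, -5.0, 0.6]
finger_gap: 12.4
```

```bash
python3 avg.py
```

```text
42.2 F [ 4.13 -4.79  1.07] sd [0.27 0.25 0.17] P [ 512.01 -110.37  122.73] [0.01 0.01 0.01] T [-0.61 -0.99  0.12]
```

Request:
drive_tool(
  moves=[
    [[0,0,0],0],
    [[0,0,0],0],
    [[0,0,0],0],
    [[0,0,0],0],
    [[0,0,0],0],
    [[0,0,0],0],
    [[0,0,0],0],
    [[0,0,0],0],
  ],
  fingers=45,
)

```text
time: 42.87
tool_pos: [510.5, -109.5, 122.0]
tcp_rot: [-180.0, -0.0, 98.1]
ft_force: [-0.2, -0.2, -0.8]
finger_gap: 44.4
```

```bash
python3 avg.py;  python3 - <<'E'
from h import *; from bench import r
e=r.snapshot("side"); crop(e,225,285,140,180,12,"pics/s28.png")
E
```

```text
43.1167 F [ 0.16 -0.48  0.35] sd [0.33 0.65 0.48] P [ 510.52 -109.51  122.  ] [0.01 0.02 0.01] T [ 0.04  0.03 -0.  ]
```

View pics/s28.png

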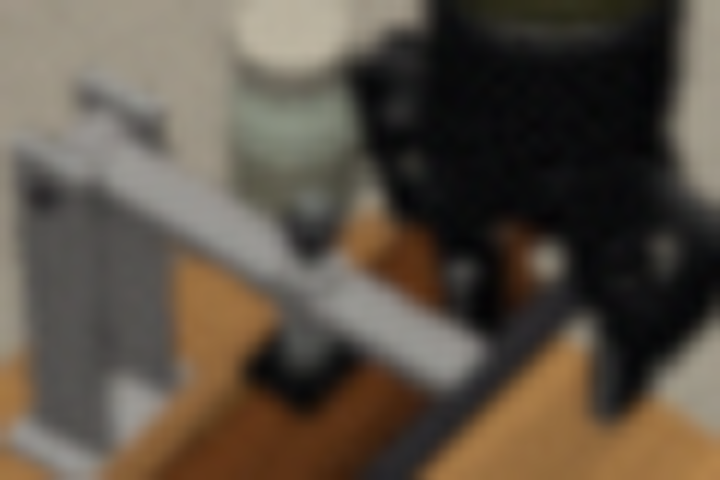

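Released cleanly with zero force, and the arm stays down. Raising straight up.

Request:
drive_tool(
  moves=[
    [[0,0,4],0],
    [[0,0,12],0],
    [[0,0,25],0],
    [[0,0,45],0],
    [[0,0,70],0],
    [[0,0,100],0],
    [[0,0,130],0],
    [[0,0,160],0],
  ],
)

```text
time: 43.83
tool_pos: [510.3, -109.5, 284.3]
tcp_rot: [180.0, 0.0, 98.1]
ft_force: [1.0, -0.1, 0.6]
finger_gap: 44.8
```

Request:
drive_tool(
  moves=[
    [[-5,-25,20],0],
    [[-15,-55,40],0],
    [[-30,-85,60],0],
    [[-45,-115,70],0],
    [[-60,-140,80],0],
    [[-70,-160,90],0],
    [[-80,-170,90],0],
    [[-80,-170,90],0],
  ],
)

```text
time: 44.5
tool_pos: [429.1, -281.8, 373.9]
tcp_rot: [179.9, 0.1, 97.9]
ft_force: [0.2, 0.4, -1.5]
finger_gap: 45.1
```

Run:
```python
from h import *; from bench import r
s=r.sense(); print(s["time"],s["tool_pos"],s["ft_force"])
d=r.snapshot("top");e=r.snapshot("side"); crop(e,180,340,95,215,5,"pics/s29.png"); crop(d,170,430,100,250,3,"pics/t29.png"); crop(e,215,285,135,185,11,"pics/s30.png")
```

```text
44.5 [ 429.10377105 -281.79630029  373.86160039] [ 0.21839186  0.4169536  -1.45197495]
```

View pics/s29.png

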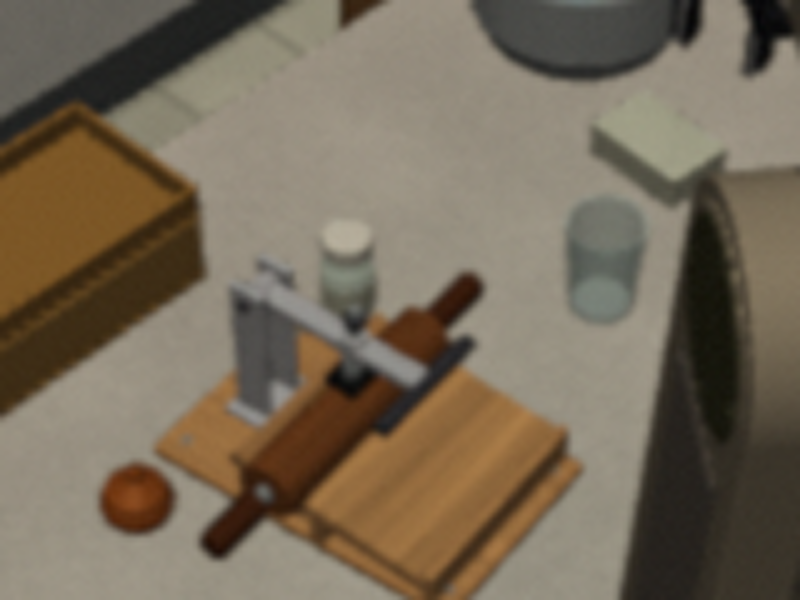

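View pics/t29.png

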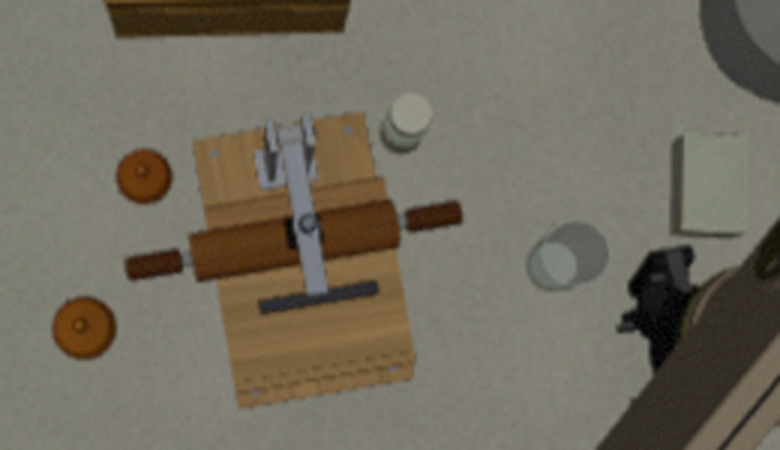

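View pics/s30.png

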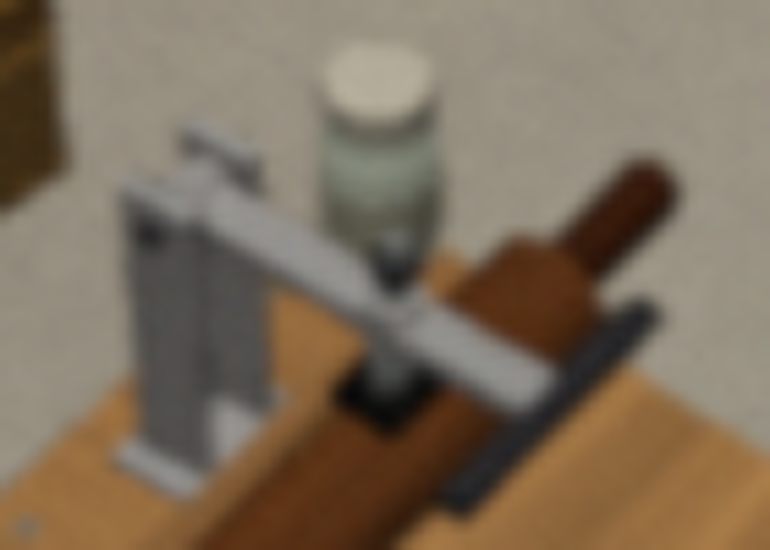

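The foot sits on the pin, the clamp stays down, the pin tips are unmoved in the side view at (210,548) and (474,280), and the bystanders in view haven't moved. Handing in.

```bash
python3 -c "
from bench import r
print(r.hand_in(), r.sense()['time'])"
```

```text
the job is handed in; nothing more can be done
the job is handed in; nothing more can be done
```

The rolling pin is seated in the vee with the clamp foot pressing on it at about 9 N. I handed the job in with the robot clear of everything, after about 45 s of robot time.

**Rolling the pin:** It took three tries. The drive has no tilt, so the fingers had to stay upright.
1. The first push, with upright fingers on the barrel, started to jam. The fingers were pressing on the pin with about 12 N, so I backed out and let the pin roll back to the lip.
2. The second, a one-sided push on a handle, turned the pin about 4–5° out of line, so I backed off again.
3. The third worked. I pushed with two spread fingers while sweeping them along the pin and rising, and the measured force stayed around 2–2.5 N. The pin went over the edge and settled by itself.

**Clamping:** I gripped the crossbar, swung the arm down and felt the foot touch about 0.1 rad below level. I then pressed about 2.6 mm further and let go; no force was left on the gripper, and the arm stayed down.

**Last checks:**
- **Pin:** it lies parallel to the vee within what the image can show. It did not move when clamped.
- **Foot load:** the two estimates disagree, 10.8 N by force and 7.9 N by travel. Both are inside 4–14 N.
- **Pin centring:** it sits about 9 mm off the middle along the vee. It started about 2 mm off, and rolled slightly askew up the ramp.
- **Rotation:** I could not measure directly how far the pin turned. I infer that it rolled from the low push force.
- **Other things:** the onions, spice jar, tumbler and butter box look unmoved in the last images. The mug and spoon were outside the close-ups, but the arm was never lowered near them.

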